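# Fetch the tin from behind the bottles and restock the caddy

## Robot

A 6-joint arm with a two-finger parallel gripper is mounted at the origin on a cart in front of the work surface, level with it; the furniture and walls round the work are solid. World frame = base frame: x ahead of the robot, y to its left, z up, the work surface at z = 0. Lengths are in m, angles in degrees, forces in N, time in s.
With the tool pointing down it reaches from about 0.3 to 0.75 m from the base axis. Payload 8.5 kg.
Tool frame: the origin (TCP) lies midway between the tips of the shut fingers; the grasp point (between the pads) lies 19 mm behind it; y points along the fingers, x is the direction in which the jaws open and shut, and the axes are right-handed (so a half turn about y gives the same grasp; the last joint's range is limited). The gripper opens to 85 mm and grips with 20 to 120 N. Pads are 22 mm wide; open, the fingers measure 114 mm over their backs; the gripper's body (76 mm by 85 mm) begins 54 mm behind the grasp point. The pads swing forward as they close: fully open they stand 13 mm farther back than shut.
Start: joints at [-81.778, 21.807, 74.336, -0, 83.858, -12.336], TCP at [0.193, -0.515, 0.196] pointing down, gripper open.
Joint ranges: [-178.18, 178.18], [-50.72, 133.34], [12.68, 142.11], [-81.47, 261.47], [9.98, 163.14], [-165.26, 165.26]. Speed limits (degrees/s): [136.94, 136.94, 180, 180, 180, 180].

## Interface

Orientations are given as a 3x3 rotation matrix whose columns are the frame's x, y, z axes.
In Python, from rig import env gives the robot as it stands.
- The arm moves only by the tool carry_out, never from a script. Its argument "plan" is a list of rows, each a list of 3 entries, a list of its own where there are three numbers: the shift along the tool's x, y, z in m, then the turn, a rotation vector about the tool's x, y, z in degrees, then the finger opening in m, from 0 to 0.0854. In form: [[[dx, dy, dz], [ax, ay, az], jaw], ...]. A call has 1 to 8 rows; each row shifts and turns the commanded pose from where the row before left it, along the tool's axes as they then stand; what a row does not reach is not made up. A row lasts 1/8 s, in which the tool goes at most 62.5 mm and 10.7 degrees, less where a joint would pass 70% of its speed; a pose out of reach is approached as far as the arm can. A call is refused whole if a number of a shift passes 0.0625 or a number of a turn 10.7, either way. A call with a gripper value outside its range is refused whole. The fingers move at their own pace and stop on an object; "force" is the grip in N (left out, the last holds). Time passes only in rows, so rows that do not move let the fingers close. It gives the time, the measured TCP pose, the force and the opening at its end, in the units of the state.
- env.observe(): the state, without advancing time (a new reading comes with each control period).
- env.get_image(name): name is "scene" or "side" or "wrist"; returns a dict with "image" (420x560x3 uint8, red, green, blue), "vfov" (degrees; the focal length in pixels is half the picture's height over the tangent of half this angle, whatever the lens; pixels are square), "cx", "cy" (the principal point, pixels), "k1" (the pictures are not rectified: a ray, as slopes to the right and down, at radius r is drawn at 1 + k1 r^2 times it, then the intrinsics apply), "rvec" (rotation vector, rad) and "tvec" (3), from world to camera coordinates, as OpenCV has them; the wrist camera has in their place "tool_from_camera" (4x4, takes a point from camera to tool coordinates, whose origin is the TCP and whose axes are the tool frame's). Camera axes: x right, y down, z forward; pixel columns grow to the right and rows downward; lengths in m; the calibration is good to about 2 mm. A picture is of the moment at which its call begins: read the wrist's pose just before it. There is no depth.
- env.close_job(): hands the job in, once; it reports no verdict.
Trained networks look in a picture, given as the dict that the camera call returned (one of the last four; its "shot" number tells which), for a name from the list of things; names that differ only in an ending like _2 or _b are one class to them, and where a whole thing is asked for, a point or a joint stands for the part that bears it (a point fixed in the world has none). Each returns a list of dicts, best first, with "conf" (0 to 1); they miss things now and then, are a little off and sometimes report something else, mostly with a low value. They report only what shows in the picture. A call takes as long as a camera call. They do not tell look-alikes from the thing itself.
- env.outline_of(target, picture): "mask" (420x560 bool, what is visible of it) and "pixel" ([row, column] in pixels, amid what is visible of it).
The state is a dict: "time_s": time; "q": joint angles; "qvel": joint speeds; "joint_efforts": joint torques, N m; "position": TCP position; "tool_rot": TCP orientation; "ft_force": force on the tool from outside, world axes, zero at the start; "wrist_torque": the same for the moment, N m; "grip_width": finger opening in m.
Only numpy, scipy, OpenCV 4.12 (cv2) and the standard library are available. Lean on these libraries where they do the work, as an engineer would, in place of code of your own. Each camera call takes 0.05 s, during which the arm holds its last target.

## Task

The cook needs the teal tin that stands at the back of the wooden caddy, hemmed in by two bottles. First take both bottles out and stand them on the chopping board, then stand the tin on the middle of the round cork coaster, then put the green-capped jar on the dark spot in the caddy where the tin stood, and last of all put each bottle back on the very spot it came from. Keep everything standing upright and leave the yellow-capped jar where it is.

Things in the scene. Friction and masses are not known exactly. Their poses are not given: they have to be found in the camera images.
- caddy: low light-wood tray, immovable, 146 mm (x) by 210 mm (y; steel handles 16 mm further at each end), rim 22 mm high, inner floor 10 mm above its underside. Origin: centre of underside; x to its back (away from the robot), z up. Dark 55 mm spots at (30, 0), (2, 62) and (2, -62) mm: the tin on the first, a bottle on each of the others (which is where varies), too close for a gripper between them
- spot_back (a point): point on the caddy's inner floor, at the centre of the back dark spot, axes as the caddy
- tin_mid (a point): centre of the teal round tin, 58 mm diameter, 72 mm high, 0.18 kg (varies somewhat); half-way up, 36 mm above its underside; z along its axis, up
- tall_bottle_mid (a point): centre of the taller bottle (pale contents, white label with blue and red, yellow cap), 232 mm high, about 0.37 kg; point half-way up on its axis, 116 mm above its underside; z up. Its body is 63 mm in diameter up to about 115 mm above its underside; from there it narrows like a smooth cone to 28 mm at the cap; 30 mm below its top a gripper closes on about 37 mm
- small_bottle_mid (a point): centre of the smaller bottle (red contents, dark label, dark neck, yellow cap), 188 mm high, about 0.27 kg; point half-way up on its axis, 94 mm above its underside; z up. Its body is 47 mm in diameter up to about 90 mm above its underside; from there it narrows like a smooth cone to 22 mm at the cap; 30 mm below its top a gripper closes on about 30 mm
- green_jar_mid (a point): centre of the round spice jar with the green cap, 45 mm diameter, 106 mm high, 0.11 kg, standing on the worktop beside the coaster; half-way up, 53 mm above its underside; z up
- yellow_jar_mid (a point): centre of the round spice jar with the yellow cap, 42 mm diameter, 106 mm high, standing loose on the worktop on the far side of the coaster; half-way up; to be left alone
- board: pale chopping board, 220 mm along its x, 300 mm along its y, 11 mm thick, lying flat and immovable to the left or right of the caddy. Origin at the centre of its underside, z up; its y axis lies roughly along the world x
- coaster: round cork coaster, 100 mm diameter, 7 mm thick, fixed to the worktop on the other side of the caddy from the board. Origin at the centre of its underside, z up
Things that resemble listed ones, but are neither listed nor needed, are in the scene too. Leave any blue look-alike of the part that bears green_jar_mid alone.

How it is judged (in metres and radians):
On the way, in this order (a step that is already met when the one before it is completed fails the run):
1. both bottles stand released on the chopping board (x of tall_bottle_mid in the frame of board between -0.105 and 0.105 m and y of tall_bottle_mid in the frame of board between -0.145 and 0.145 m and z of tall_bottle_mid in the frame of board between 0.121 and 0.133 m and angle between each of tall_bottle_mid, small_bottle_mid's own z axis and vertical below 0.1 rad and linear speed of each of tall_bottle, small_bottle below 0.03 m/s and x of small_bottle_mid in the frame of board between -0.105 and 0.105 m and y of small_bottle_mid in the frame of board between -0.145 and 0.145 m and z of small_bottle_mid in the frame of board between 0.099 and 0.111 m and contact force between the fingers and tall_bottle below 0.1 N and contact force between the fingers and small_bottle below 0.1 N), for 0.2 s.
2. the tin stands released on the middle of the coaster, the bottles still on the board (horizontal distance between tin_mid and coaster below 0.015 m and height (world z) of tin_mid between 0.037 and 0.049 m and angle between each of tin_mid, tall_bottle_mid, small_bottle_mid's own z axis and vertical below 0.1 rad and linear speed of each of tin, tall_bottle, small_bottle below 0.03 m/s and x of tall_bottle_mid in the frame of board between -0.105 and 0.105 m and y of tall_bottle_mid in the frame of board between -0.145 and 0.145 m and z of tall_bottle_mid in the frame of board between 0.121 and 0.133 m and x of small_bottle_mid in the frame of board between -0.105 and 0.105 m and y of small_bottle_mid in the frame of board between -0.145 and 0.145 m and z of small_bottle_mid in the frame of board between 0.099 and 0.111 m and contact force between the fingers and tin below 0.1 N), for 0.2 s.
3. the green-capped jar stands released on the back spot of the caddy, the bottles still on the board (horizontal distance between green_jar_mid and spot_back below 0.015 m and height (world z) of green_jar_mid between 0.057 and 0.069 m and angle between each of green_jar_mid, tall_bottle_mid, small_bottle_mid's own z axis and vertical below 0.1 rad and linear speed of each of green_jar, tall_bottle, small_bottle below 0.03 m/s and x of tall_bottle_mid in the frame of board between -0.105 and 0.105 m and y of tall_bottle_mid in the frame of board between -0.145 and 0.145 m and z of tall_bottle_mid in the frame of board between 0.121 and 0.133 m and x of small_bottle_mid in the frame of board between -0.105 and 0.105 m and y of small_bottle_mid in the frame of board between -0.145 and 0.145 m and z of small_bottle_mid in the frame of board between 0.099 and 0.111 m and contact force between the fingers and green_jar below 0.1 N), for 0.2 s.
4. both bottles stand again where they started (distance of each of tall_bottle_mid, small_bottle_mid from where it was at the start of the episode below 0.015 m and angle between each of tall_bottle_mid, small_bottle_mid's own z axis and vertical below 0.1 rad and linear speed of each of tall_bottle, small_bottle below 0.03 m/s), for 0.2 s.
At the end, for the whole second after the job is handed in: The tin stands upright and at rest on the coaster, its centre within 15 mm of the coaster's; the green-capped jar stands upright in the caddy within 15 mm of the centre of the back spot; each bottle stands upright within 15 mm of where it stood at the start (all of step 4 and horizontal distance between tin_mid and coaster below 0.015 m and height (world z) of tin_mid between 0.037 and 0.049 m and angle between each of tin_mid, green_jar_mid's own z axis and vertical below 0.1 rad and linear speed of each of tin, green_jar below 0.03 m/s and horizontal distance between green_jar_mid and spot_back below 0.015 m and height (world z) of green_jar_mid between 0.057 and 0.069 m); the robot touches nothing.
It fails at once if the tin, a bottle or a jar is tipped over (more than about 35 degrees) (angle between any of tin_mid, tall_bottle_mid, small_bottle_mid, green_jar_mid, yellow_jar_mid's own z axis and vertical above 0.6 rad).
It fails at once if the yellow-capped jar is moved more than 20 mm (distance of yellow_jar_mid from where it was at the start of the episode above 0.02 m).
It also fails if it takes over 115 s, if anything falls off the work surface, if the arm or the gripper's body presses on something with over 40 N, if the wrist force passes 120 N, or if a joint passes its speed limit or range.

## Working session

There is one attempt and no reset: what is moved stays moved. The work goes in short steps, Python scripts to look and compute and a tool call to move; the robot and the scene stay as the last step left them, time stands still between calls to the robot, and variables do not carry over. Pictures are saved under pics/ and viewed, and the job is handed in when it is done.

Besides the shell and the picture viewer there is one more tool, called after ">>>" by a JSON object that holds its "method" and its "body". carry_out: Moves the arm, as the interface text tells. Its arguments: {"type":"object","properties":{"plan":{"type":"array","items":{"type":"array"}},"force":{"type":"number"}},"required":["plan"]}

```bash
ls; mkdir -p pics; cat > h.py <<'E'
import numpy as np, cv2
from rig import env
def K(p):
    h=p["image"].shape[0]; f=h/2/np.tan(np.radians(p["vfov"])/2)
    return f
def cam(p,st=None):
    "returns R,t : cam->world"
    if "rvec" in p:
        R=cv2.Rodrigues(np.array(p["rvec"],float))[0]; t=np.array(p["tvec"],float)
        return R.T,-R.T@t
    T=np.array(p["tool_from_camera"]); Rt=np.array(st["tool_rot"]); 
    return Rt@T[:3,:3], Rt@T[:3,3]+np.array(st["position"])
def ray(p,u,v,st=None):
    f=K(p); R,c=cam(p,st)
    x=np.array([(u-p["cx"])/f,(v-p["cy"])/f]); y=x.copy()
    for _ in range(30): y=x/(1+p["k1"]*(y@y))
    d=R@np.array([y[0],y[1],1]); return c,d
def onz(p,u,v,z,st=None):
    c,d=ray(p,u,v,st); return c+d*(z-c[2])/d[2]
def proj(p,X,st=None):
    R,c=cam(p,st); q=(np.atleast_2d(X)-c)@R; s=q[:,:2]/q[:,2:]
    r2=(s**2).sum(1,keepdims=True); return s*(1+p["k1"]*r2)*K(p)+[p["cx"],p["cy"]]
def save(p,n,scale=1):
    im=cv2.cvtColor(p["image"],cv2.COLOR_RGB2BGR)
    cv2.imwrite("pics/"+n,im)
E
python3 - <<'E'
from h import *
for n in ["scene","side","wrist"]:
    p=env.get_image(n); save(p,n+"0.png"); print(n,{k:v for k,v in p.items() if k!="image"})
    for t in ["caddy","tin_mid","tall_bottle_mid","small_bottle_mid","green_jar_mid","yellow_jar_mid","board","coaster"]:
        r=env.outline_of(t,p)
        print(t,[(round(a["conf"],2),np.round(a["pixel"]).tolist(),int(a["mask"].sum())) for a in r[:4]])
s=env.observe(); print(s)
E
```

```text
pics
scene {'vfov': 51.84754454373183, 'cx': 276.8637708225853, 'cy': 217.08834859984182, 'k1': 0.04630760600664469, 'rvec': array([ 1.1822478 , -2.01857713,  1.15826504]), 'tvec': array([0.24907339, 0.28076145, 0.84128835]), 'shot': 1}
caddy [(0.61, [229.0, 262.0], 1254), (0.43, [274.0, 174.0], 290), (0.17, [226.0, 380.0], 2138)]
tin_mid [(0.73, [274.0, 176.0], 269), (0.6, [200.0, 243.0], 1453), (0.55, [206.0, 261.0], 261), (0.28, [237.0, 172.0], 614)]
tall_bottle_mid [(0.82, [197.0, 245.0], 1485)]
small_bottle_mid [(0.84, [193.0, 279.0], 791)]
green_jar_mid [(0.62, [304.0, 152.0], 1090), (0.56, [283.0, 188.0], 979)]
yellow_jar_mid [(0.63, [236.0, 171.0], 683)]
board [(0.76, [224.0, 380.0], 2214)]
coaster [(0.75, [276.0, 173.0], 289)]
side {'vfov': 54.32535624170149, 'cx': 279.23701675834167, 'cy': 202.4558750495246, 'k1': -0.10732992779776063, 'rvec': array([ 0.1773699 , -2.49286119,  1.76918804]), 'tvec': array([0.48482196, 0.10958792, 1.24084114]), 'shot': 2}
caddy [(0.74, [227.0, 259.0], 666)]
tin_mid [(0.48, [216.0, 232.0], 164)]
tall_bottle_mid [(0.83, [202.0, 247.0], 1305)]
s
[... 984 characters left out ...]
136e-03,
        8.38586048e+01, -1.23360847e+01]), 'qvel': array([-0.065448  , -0.02223566,  0.02686455,  0.0590729 , -0.03199339,
       -0.00684494]), 'joint_efforts': array([ 9.32204493e-04, -4.48326552e+01, -2.31461012e+01, -1.44321407e-04,
        5.50760615e-04,  2.71708586e-05]), 'position': array([ 0.19313808, -0.51495764,  0.19621949]), 'tool_rot': array([[ 3.51161122e-01,  1.66863249e-05,  9.36315046e-01],
       [-9.36315047e-01,  2.07524798e-05,  3.51161121e-01],
       [-1.35712705e-05, -1.00000000e+00,  2.29111212e-05]]), 'ft_force': array([-0.15337792,  0.20597959,  0.1131828 ]), 'wrist_torque': array([ 0.05074305, -0.01368199,  0.05353631]), 'grip_width': 0.0852136793658786}
```

View images.

View pics/scene0.png

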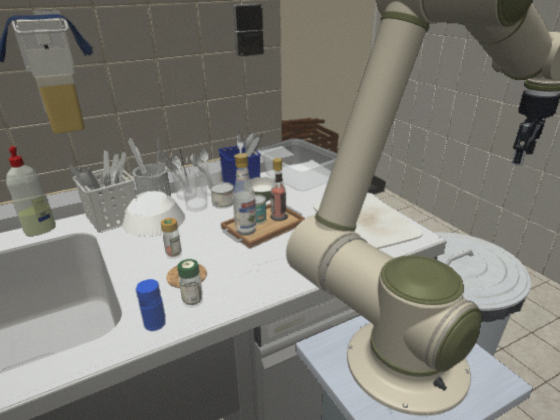

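View pics/side0.png

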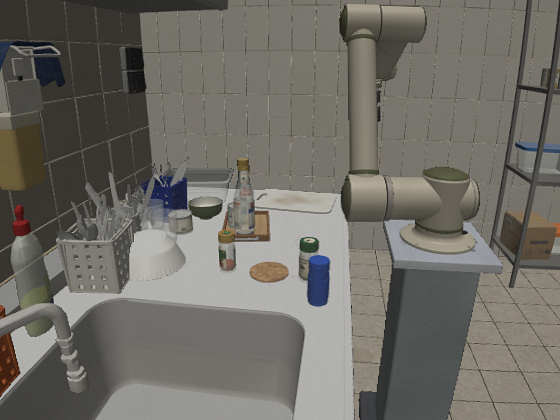

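View pics/wrist0.png

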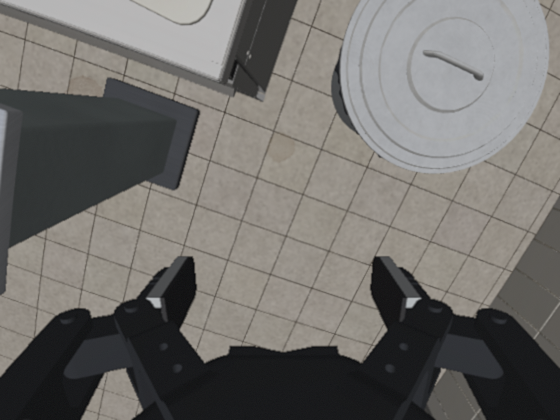

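```bash
python3 - <<'E'
import cv2
a=cv2.imread('pics/scene0.png'); b=cv2.imread('pics/side0.png')
cv2.imwrite('pics/c1.png',cv2.resize(a[150:320,130:330],None,fx=4,fy=3.5,interpolation=cv2.INTER_CUBIC)[:600])
cv2.imwrite('pics/c2.png',cv2.resize(b[150:310,200:360],None,fx=3.75,fy=3.75,interpolation=cv2.INTER_CUBIC))
E
```

```text
(no output)
```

View pics/c1.png

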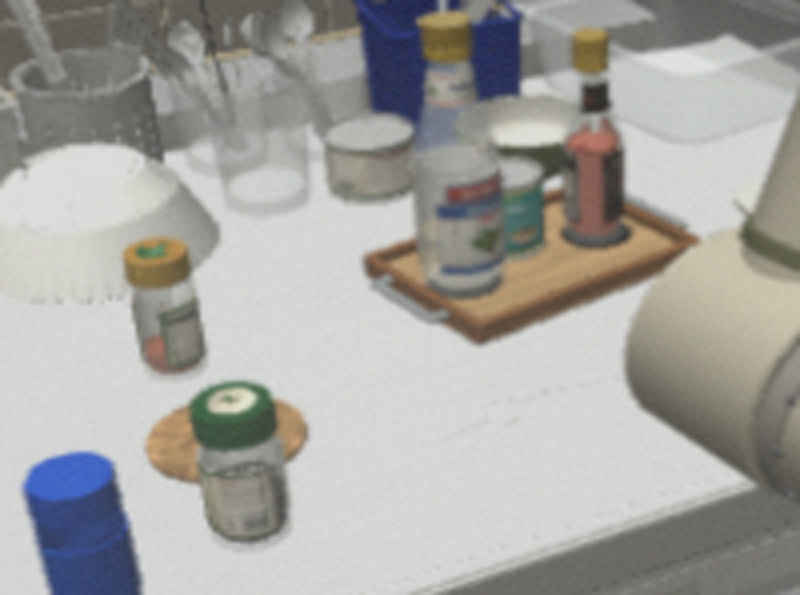

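View pics/c2.png

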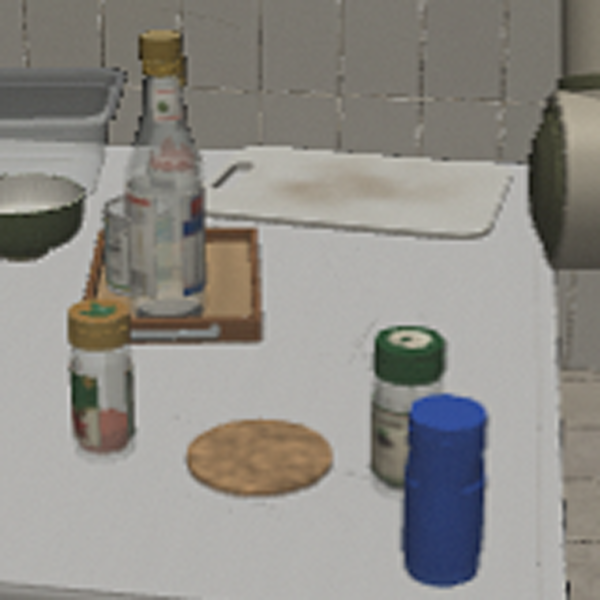

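```bash
python3 - <<'E'
from h import *
S=env.get_image("scene"); D=env.get_image("side")
import pickle; pickle.dump((S,D),open('sd.pkl','wb'))
a=lambda x,y:(130+x/4-.4,150+y/3.5-.4)
b=lambda x,y:(200+x/3.75-.4,150+y/3.75-.4)
def show(n,z,s=None,d=None):
    print(n,*( [np.round(onz(S,*a(*s),z),4)] if s else []),*( [np.round(onz(D,*b(*d),z),4)] if d else []))
show("tall",.242,(444,20),(160,36))
show("tallbot",.010,(460,280),(168,306))
show("small",.198,(590,36)); show("smallbot",.010,(596,230))
show("green",.106,(233,395),(410,337))
show("yellow",.106,(157,247),(100,306))
show("coaster",.007,(227,440),(260,455))
show("cadL",.022,(366,262)); show("cadF",.022,(482,328),(262,320)); show("cadR",.022,(695,238),(258,232))
show("brd1",.011,None,(490,234));show("brd2",.011,None,(510,176));show("brd3",.011,None,(208,214))
m=env.outline_of("board",D)[0]["mask"]; save(D,"t.png")
c=max(cv2.findContours(m.astype(np.uint8),0,2)[0],key=cv2.contourArea)
ap=cv2.approxPolyDP(c,3,True)[:,0]
for u,v in ap: print(u,v,np.round(onz(D,u,v,.011),3))
m=env.outline_of("board",S)[0]["mask"]
c=max(cv2.findContours(m.astype(np.uint8),0,2)[0],key=cv2.contourArea)
for u,v in cv2.approxPolyDP(c,3,True)[:,0]: print('S',u,v,np.round(onz(S,u,v,.011),3))
E
```

```text
tall [0.5867 0.0672 0.242 ] [0.5874 0.0704 0.242 ]
tallbot [0.5909 0.0676 0.01  ] [0.5911 0.0532 0.01  ]
small [ 0.6041 -0.0515  0.198 ]
smallbot [ 0.6147 -0.0589  0.01  ]
green [0.3816 0.2977 0.106 ] [0.3761 0.2973 0.106 ]
yellow [0.5874 0.2798 0.106 ] [0.5847 0.2776 0.106 ]
coaster [0.4698 0.2842 0.007 ] [0.4756 0.2861 0.007 ]
cadL [0.6339 0.1226 0.022 ]
cadF [0.4999 0.0928 0.022 ] [0.5052 0.0967 0.022 ]
cadR [ 0.5463 -0.1059  0.022 ] [ 0.5409 -0.0979  0.022 ]
brd1 [ 0.3317 -0.1529  0.011 ]
brd2 [ 0.3151 -0.3275  0.011 ]
brd3 [ 0.6015 -0.1684  0.011 ]
256 205 [ 0.602 -0.186  0.011]
326 213 [ 0.346 -0.141  0.011]
334 196 [ 0.321 -0.333  0.011]
266 189 [ 0.599 -0.384  0.011]
256 199 [ 0.615 -0.253  0.011]
S 367 194 [ 0.59  -0.382  0.011]
S 355 231 [ 0.422 -0.203  0.011]
S 380 248 [ 0.319 -0.207  0.011]
S 421 236 [ 0.308 -0.344  0.011]
S 415 225 [ 0.361 -0.373  0.011]
```

>>> {"method": "carry_out", "body": {"plan": [[[-0.02, -0.03, 0.03], [0, 0, 0], 0.085], [[-0.03, -0.02, 0.043], [0, 0, 0], 0.085], [[-0.03, -0.015, 0.043], [0, 0, 0], 0.085], [[-0.03, -0.015, 0.043], [0, 0, 0], 0.085], [[-0.03, -0.015, 0.043], [0, 0, 0], 0.085], [[-0.03, -0.015, 0.043], [0, 0, 0], 0.085], [[-0.03, -0.015, 0.043], [0, 0, 0], 0.085], [[-0.03, -0.015, 0.043], [0, 0, 0], 0.085]], "force": 40}}

```text
time_s: 2.55
position: [0.423, -0.1818, 0.3369]
tool_rot: [[0.351, 0.0, 0.936], [-0.936, -0.0, 0.351], [0.0, -1.0, 0.0]]
ft_force: [0.8, -0.8, -0.7]
grip_width: 0.085
```

>>> {"method": "carry_out", "body": {"plan": [[[-0.03, -0.01, 0.043], [0, 0, 0], 0.085], [[-0.03, 0, 0.043], [0, 0, 0], 0.085], [[-0.03, 0, 0.043], [0, 0, 0], 0.085], [[-0.03, 0, 0.043], [0, 0, 0], 0.085], [[0, 0, 0], [0, 0, 0], 0.085], [[0, 0, 0], [0, 0, 0], 0.085]]}}

```text
time_s: 3.3
position: [0.541, -0.0109, 0.3462]
tool_rot: [[0.351, -0.0, 0.936], [-0.936, -0.0, 0.351], [0.0, -1.0, -0.0]]
ft_force: [-0.1, 0.3, -0.1]
grip_width: 0.0851
```

```bash
python3 - <<'E'
from h import *
import pickle
s=env.observe(); p=env.get_image("wrist"); save(p,"w1.png"); pickle.dump((s,p),open('w1.pkl','wb'))
print(s["time_s"],s["position"],s["tool_rot"],s["q"])
E
```

```text
3.3 [ 0.54095933 -0.01092743  0.34615755] [[ 3.51243028e-01 -3.51097194e-04  9.36284258e-01]
 [-9.36284321e-01 -2.11405360e-04  3.51242972e-01]
 [ 7.46150887e-05 -9.99999916e-01 -4.02981456e-04]] [-1.36904881e+01  1.76295437e+01  5.65116592e+01 -1.71850428e-02
  1.05875474e+02  5.57414511e+01]
```

View pics/w1.png

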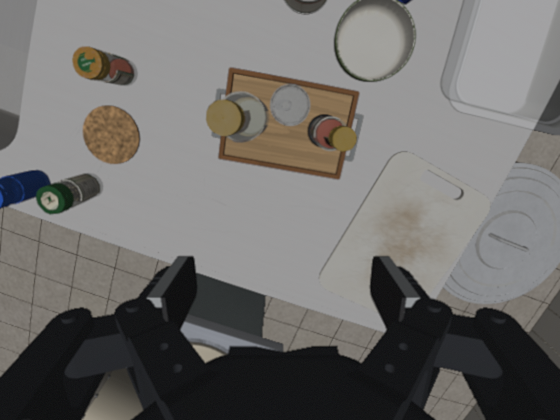

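```bash
python3 - <<'E'
from h import *
import pickle
s,p=pickle.load(open('w1.pkl','rb')); im=cv2.imread('pics/w1.png')
c=im[55:195,195:375]; cv2.imwrite('pics/w1a.png',cv2.resize(c,None,fx=4.2,fy=4.2,interpolation=cv2.INTER_CUBIC))
c=im[30:220,0:150]; cv2.imwrite('pics/w1b.png',cv2.resize(c,None,fx=3.1,fy=3.1,interpolation=cv2.INTER_CUBIC))
E
```

```text
(no output)
```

View pics/w1a.png

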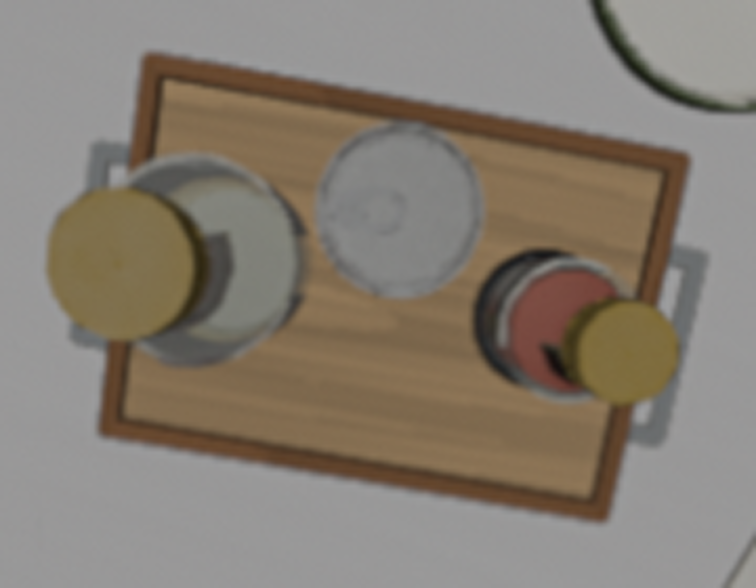

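View pics/w1b.png

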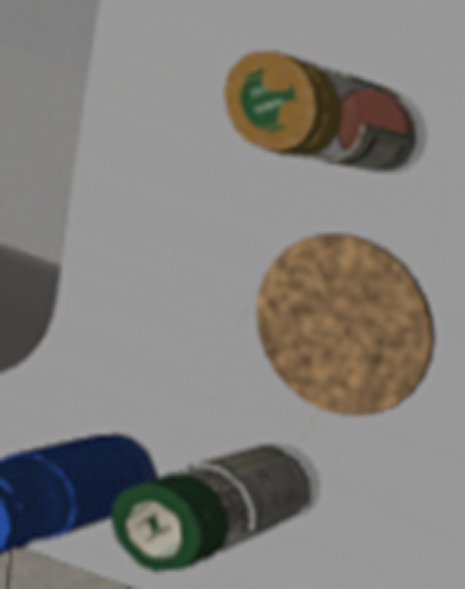

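```bash
python3 - <<'E'
from h import *
import pickle
s,p=pickle.load(open('w1.pkl','rb'))
a=lambda x,y:(195+x/4.2-.4,55+y/4.2-.4)
b=lambda x,y:(0+x/3.1-.35,30+y/3.1-.35)
def sh(n,z,q): 
    X=onz(p,*q,z,s); print(n,np.round(X,4)); return X[:2]
C=np.array([sh("c%d"%i,.022,a(*q)) for i,q in enumerate([(143,52),(690,154),(605,521),(99,435)])])
# order: back-left, back-right, front-right, front-left
M=np.array([[73,105],[73,-105],[-73,-105],[-73,105]])/1e3
c=C.mean(0); D=C-c; th=np.arctan2((M[:,0]*D[:,1]-M[:,1]*D[:,0]).sum(),(M*D).sum())
R=np.array([[np.cos(th),-np.sin(th)],[np.sin(th),np.cos(th)]])
print("caddy",c,np.degrees(th),"res mm",np.round((D-M@R.T)*1e3,1).tolist())
for n,q in dict(tin=(30,0),tall=(2,62),small=(2,-62)).items(): print(n,"spot",c+R@np.array(q)/1e3)
sh("tall cap",.242,a(123,263)); sh("small cap",.198,a(627,352)); sh("tin",.082,a(400,209))
sh("green",.106,b(158,522)); sh("yellow",.106,b(270,103)); sh("coaster",.007,b(346,325))
sh("greenbase",.0,b(280,482))
sh("bluebase",.0,b(125,470))
m=env.outline_of("board",env.get_image("wrist"))
E
```

```text
c0 [0.6467 0.1203 0.022 ]
c1 [ 0.6849 -0.0829  0.022 ]
c2 [ 0.5444 -0.1086  0.022 ]
c3 [0.5059 0.0932 0.022 ]
caddy [0.59546703 0.00547925] 10.698319908938815 res mm [[-1.1, -1.9], [-1.8, 1.2], [1.2, 2.6], [1.7, -1.9]]
tin spot [0.62494558 0.01104838]
tall spot [0.58592272 0.06677285]
small spot [ 0.60894181 -0.05507181]
tall cap [0.5882 0.0653 0.242 ]
small cap [ 0.6089 -0.0527  0.198 ]
tin [0.6253 0.0123 0.082 ]
green [0.3799 0.2998 0.106 ]
yellow [0.583  0.2812 0.106 ]
coaster [0.4781 0.2805 0.007 ]
greenbase [0.3732 0.3037 0.    ]
bluebase [0.3468 0.3965 0.    ]
```

>>> {"method": "carry_out", "body": {"plan": [[[-0.028, 0, 0.035], [0, 0, 0], 0.085], [[-0.028, 0, 0.0355], [0, 0, 0], 0.085], [[0, 0.03, 0], [0, 0, 0], 0.085], [[0, 0.045, 0], [0, 0, 0], 0.085], [[0, 0.045, 0], [0, 0, 0], 0.085], [[0, 0.035, 0], [0, 0, 0], 0.085], [[0, 0, 0], [0, 0, 0], 0.085]]}}

```text
time_s: 4.32
position: [0.5863, 0.0657, 0.1895]
tool_rot: [[0.35, -0.005, 0.937], [-0.937, 0.0, 0.35], [-0.002, -1.0, -0.004]]
ft_force: [0.1, -0.6, -0.2]
grip_width: 0.0849
```

```bash
cat > shot.py <<'E'
from h import *
import sys
s=env.observe(); p=env.get_image("wrist"); save(p,sys.argv[1]+".png")
import pickle; pickle.dump((s,p),open(sys.argv[1]+'.pkl','wb'))
print(s["time_s"],s["position"],s["tool_rot"],s["ft_force"],s["grip_width"])
E
python3 shot.py w2
```

```text
4.325 [0.58633477 0.06571684 0.18952502] [[ 3.49826485e-01 -4.76986227e-03  9.36802369e-01]
 [-9.36812318e-01  3.82994028e-04  3.49832150e-01]
 [-2.02744088e-03 -9.99988551e-01 -4.33448427e-03]] [ 0.09188546 -0.56289158 -0.15361671] 0.08494864219728943
```

View pics/w2.png

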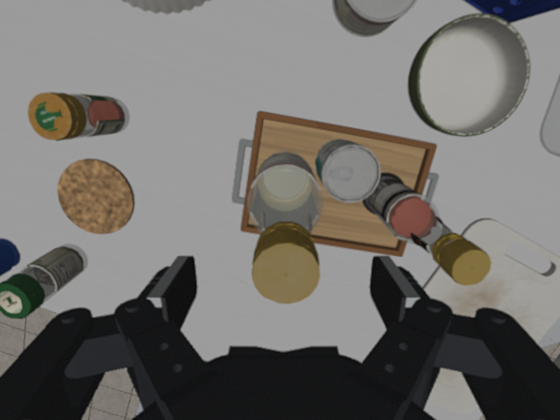

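>>> {"method": "carry_out", "body": {"plan": [[[0, 0, 0], [0, 0, 0], 0.03], [[0, 0, 0], [0, 0, 0], 0.03], [[0, 0, 0], [0, 0, 0], 0.03], [[0, 0, 0], [0, 0, 0], 0.03], [[0, 0, 0], [0, 0, 0], 0.03], [[0, 0, 0], [0, 0, 0], 0.03]], "force": 50}}

```text
time_s: 5.12
position: [0.5879, 0.0665, 0.1919]
tool_rot: [[0.351, 0.002, 0.936], [-0.936, -0.0, 0.351], [0.001, -1.0, 0.001]]
ft_force: [0.9, -0.5, 6.4]
grip_width: 0.03
```

>>> {"method": "carry_out", "body": {"plan": [[[0, 0, 0], [0, 0, 0], 0.0], [[0, 0, 0], [0, 0, 0], 0.0], [[0, 0, 0], [0, 0, 0], 0.0]]}}

```text
time_s: 5.5
position: [0.588, 0.0665, 0.1922]
tool_rot: [[0.351, 0.002, 0.936], [-0.936, -0.0, 0.351], [0.001, -1.0, 0.002]]
ft_force: [0.4, -1.8, 6.9]
grip_width: 0.0277
```

```bash
python3 shot.py w3
```

```text
5.5 [0.58803617 0.0664652  0.19223242] [[ 3.51116193e-01  2.17955369e-03  9.36329359e-01]
 [-9.36331283e-01 -3.26442246e-04  3.51117675e-01]
 [ 1.07093728e-03 -9.99997571e-01  1.92616514e-03]] [ 0.37866488 -1.78910176  6.88951628] 0.027683490545721865
```

View pics/w3.png

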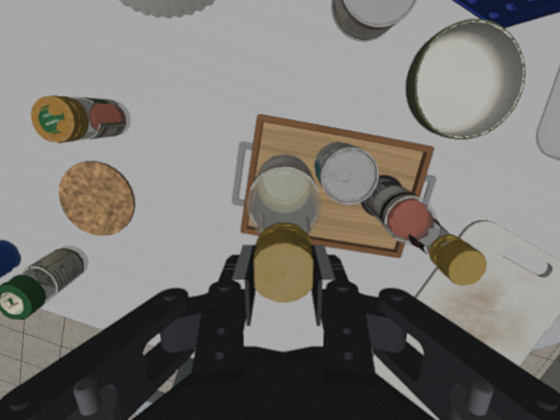

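>>> {"method": "carry_out", "body": {"plan": [[[0, -0.01, 0], [0, 0, 0], 0.0], [[0, -0.02, 0], [0, 0, 0], 0.0], [[0, -0.02, 0], [0, 0, 0], 0.0], [[0, -0.02, 0], [0, 0, 0], 0.0], [[0, -0.02, 0], [0, 0, 0], 0.0], [[0, 0, 0], [0, 0, 0], 0.0]]}}

```text
time_s: 6.3
position: [0.5877, 0.0667, 0.282]
tool_rot: [[0.351, 0.001, 0.936], [-0.936, -0.0, 0.351], [0.001, -1.0, 0.001]]
ft_force: [0.4, 0.2, -4.0]
grip_width: 0.0282
```

```bash
python3 shot.py w4; python3 -c "
from h import *
p=env.get_image('scene'); save(p,'s4.png')
im=cv2.imread('pics/s4.png')[100:300,150:400]; cv2.imwrite('pics/s4c.png',cv2.resize(im,None,fx=3,fy=3))"
```

```text
6.3 [0.58771996 0.0666757  0.28199095] [[ 3.51352655e-01  1.40249040e-03  9.36242140e-01]
 [-9.36243042e-01 -3.75497760e-05  3.51353049e-01]
 [ 5.27924962e-04 -9.99999016e-01  1.29987867e-03]] [ 0.43758544  0.16203855 -3.99121994] 0.0281593657844708
```

View pics/s4c.png

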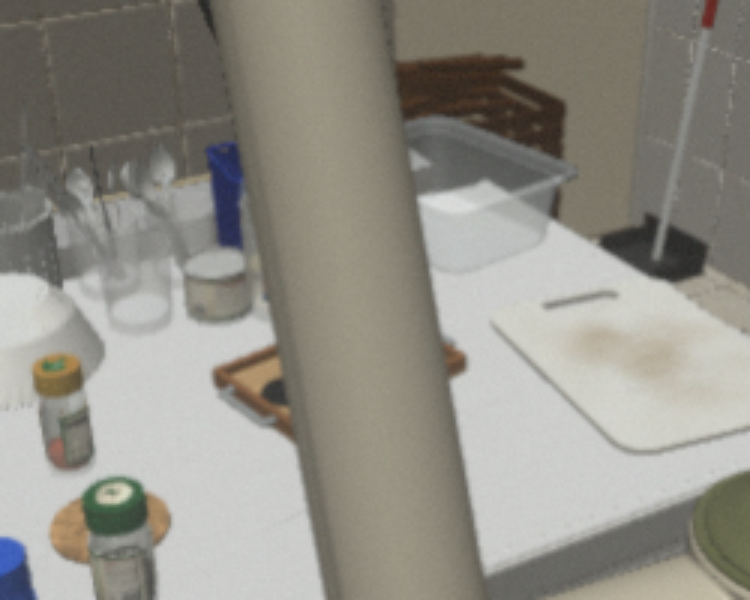

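View pics/w4.png

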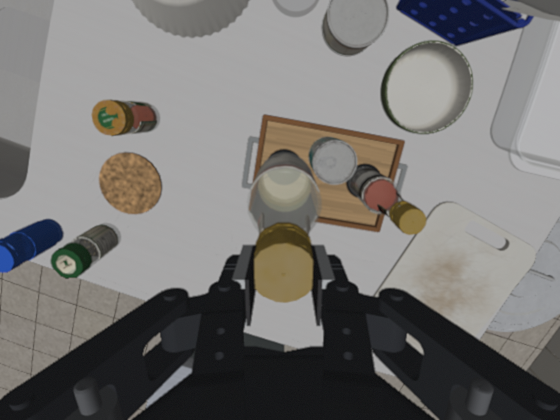

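```bash
python3 - <<'E'
from h import *
import pickle
s,p=pickle.load(open('w1.pkl','rb'))
for q in [(402,150),(493,207),(320,277)]: print(onz(p,*q,.011,s)[:2])
s,p=pickle.load(open('w4.pkl','rb'))
for q in [(437,199),(538,247),(378,294)]: print(onz(p,*q,.011,s)[:2])
E
```

```text
[ 0.6269222  -0.19295007]
[ 0.59579495 -0.39899849]
[ 0.35400458 -0.15510494]
[ 0.62367304 -0.17583534]
[ 0.61208175 -0.38484346]
[ 0.4373284  -0.16290726]
```

>>> {"method": "carry_out", "body": {"plan": [[[0.006, 0, -0.04], [0, 0, 0], 0.0], [[0.006, 0, -0.052], [0, 0, 0], 0.0], [[0.006, 0, -0.052], [0, 0, 0], 0.0], [[0.04, 0, -0.0036], [0, 0, 0], 0.0], [[0.05, 0, -0.0036], [0, 0, 0], 0.0], [[0.05, 0, -0.0036], [0, 0, 0], 0.0], [[0.05, 0, -0.0036], [0, 0, 0], 0.0], [[0.05, 0, -0.0036], [0, 0, 0], 0.0]]}}

```text
time_s: 7.4
position: [0.5264, -0.2332, 0.2799]
tool_rot: [[0.351, -0.002, 0.936], [-0.936, 0.002, 0.351], [-0.002, -1.0, -0.001]]
ft_force: [1.2, 0.3, -3.4]
grip_width: 0.0275
```

>>> {"method": "carry_out", "body": {"plan": [[[0.045, 0, -0.0036], [0, 0, 0], 0.0], [[0, 0.02, 0], [0, 0, 0], 0.0], [[0, 0.025, 0], [0, 0, 0], 0.0], [[0, 0.025, 0], [0, 0, 0], 0.0], [[0, 0.01, 0], [0, 0, 0], 0.0], [[0, 0.005, 0], [0, 0, 0], 0.0], [[0, 0, 0], [0, 0, 0], 0.0], [[0, 0, 0], [0, 0, 0], 0.0]]}}

```text
time_s: 8.4
position: [0.5391, -0.2754, 0.197]
tool_rot: [[0.351, 0.001, 0.936], [-0.936, -0.001, 0.351], [0.001, -1.0, 0.001]]
ft_force: [0.2, -0.2, -3.4]
grip_width: 0.0277
```

>>> {"method": "carry_out", "body": {"plan": [[[0, 0.002, 0], [0, 0, 0], 0.0], [[0, 0.001, 0], [0, 0, 0], 0.0], [[0, 0.001, 0], [0, 0, 0], 0.0], [[0, 0, 0], [0, 0, 0], 0.0]]}}

```text
time_s: 8.9
position: [0.5393, -0.2757, 0.1935]
tool_rot: [[0.351, 0.002, 0.936], [-0.936, -0.002, 0.351], [0.002, -1.0, 0.001]]
ft_force: [-0.9, 0.1, 6.2]
grip_width: 0.0279
```

>>> {"method": "carry_out", "body": {"plan": [[[0, 0, 0], [0, 0, 0], 0.04], [[0, 0, 0], [0, 0, 0], 0.06], [[0, 0, 0], [0, 0, 0], 0.085], [[0, 0, 0], [0, 0, 0], 0.085], [[0, -0.03, 0], [0, 0, 0], 0.085], [[0, -0.04, 0], [0, 0, 0], 0.085], [[0, -0.04, 0], [0, 0, 0], 0.085], [[0, -0.02, 0], [0, 0, 0], 0.085]]}}

```text
time_s: 9.9
position: [0.5391, -0.2754, 0.3246]
tool_rot: [[0.351, 0.003, 0.936], [-0.936, -0.002, 0.351], [0.003, -1.0, 0.002]]
ft_force: [0.6, -0.2, -0.1]
grip_width: 0.085
```

```bash
python3 shot.py w5
```

```text
9.9 [ 0.53913374 -0.27539242  0.32464348] [[ 0.35125012  0.00262485  0.93627799]
 [-0.93627744 -0.00201964  0.35125557]
 [ 0.00281293 -0.99999452  0.00174819]] [ 0.6018569  -0.21172439 -0.14126882] 0.08502548762802686
```

View pics/w5.png

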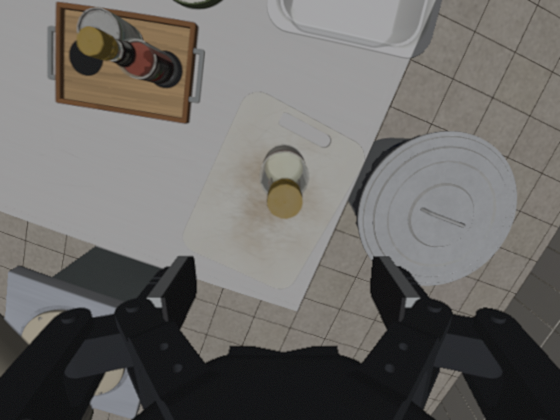

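>>> {"method": "carry_out", "body": {"plan": [[[-0.036, 0, 0.028], [0, 0, 0], 0.085], [[-0.037, 0, 0.0285], [0, 0, 0], 0.085], [[-0.037, 0, 0.0285], [0, 0, 0], 0.085], [[-0.037, 0, 0.0285], [0, 0, 0], 0.085], [[-0.0362, 0, 0.0284], [0, 0, 0], 0.085], [[0, 0.05, 0], [0, 0, 0], 0.085], [[0, 0.04, 0], [0, 0, 0], 0.085], [[0, 0, 0], [0, 0, 0], 0.085]]}}

```text
time_s: 10.95
position: [0.6061, -0.0535, 0.2292]
tool_rot: [[0.351, -0.007, 0.936], [-0.936, 0.002, 0.351], [-0.004, -1.0, -0.006]]
ft_force: [0.6, 0.2, 0.8]
grip_width: 0.0849
```

```bash
python3 shot.py w6
```

```text
10.95 [ 0.6060868  -0.05347044  0.22919292] [[ 0.35126217 -0.00663844  0.93625361]
 [-0.93626801  0.00192521  0.35128123]
 [-0.00413444 -0.99997611 -0.0055391 ]] [0.56797286 0.2171837  0.82371042] 0.08493218956763263
```

View pics/w6.png

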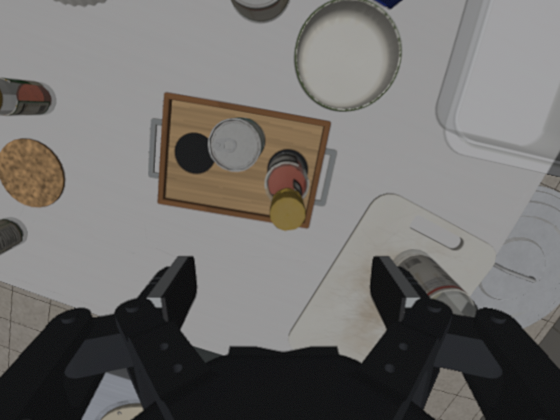

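```bash
python3 - <<'E'
from h import *
import pickle
s,p=pickle.load(open('w6.pkl','rb'))
print(onz(p,288,211,.198,s), onz(p,237,146,.082,s), onz(p,194,152,.010,s),onz(p,31,173,.007,s))
E
```

```text
[ 0.61211355 -0.05331373  0.198     ] [0.62584979 0.0085989  0.082     ] [0.58780922 0.06733128 0.01      ] [0.4792885  0.27956076 0.007     ]
```

>>> {"method": "carry_out", "body": {"plan": [[[0, 0.03, 0.002], [0, 0, 0], 0.085], [[0, 0.03, 0], [0, 0, 0], 0.085], [[0, 0.02, 0], [0, 0, 0], 0.085], [[0, 0.0065, 0], [0, 0, 0], 0.085], [[0, 0, 0], [0, 0, 0], 0.085]]}}

```text
time_s: 11.62
position: [0.61, -0.0536, 0.1471]
tool_rot: [[0.351, 0.002, 0.936], [-0.936, -0.001, 0.351], [0.001, -1.0, 0.002]]
ft_force: [0.7, 0.3, 0.2]
grip_width: 0.0853
```

```bash
python3 shot.py w7
```

```text
11.625 [ 0.60998499 -0.05356668  0.14710214] [[ 3.50947685e-01  2.04221836e-03  9.36392840e-01]
 [-9.36394199e-01 -5.96499313e-04  3.50949495e-01]
 [ 1.27527319e-03 -9.99997737e-01  1.70298137e-03]] [0.66952767 0.27623583 0.21860693] 0.08527145007099625
```

View pics/w7.png

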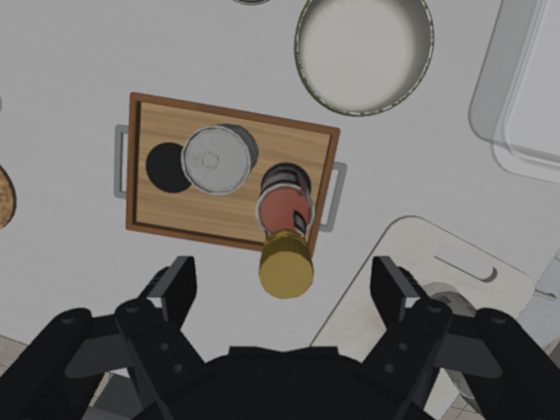

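Centred (cap at column 286, fingers' middle about 283). Closing.

>>> {"method": "carry_out", "body": {"plan": [[[0, 0, 0], [0, 0, 0], 0.03], [[0, 0, 0], [0, 0, 0], 0.0], [[0, 0, 0], [0, 0, 0], 0.0], [[0, 0, 0], [0, 0, 0], 0.0], [[0, 0, 0], [0, 0, 0], 0.0], [[0, 0, 0], [0, 0, 0], 0.0], [[0, 0, 0], [0, 0, 0], 0.0], [[0, 0, 0], [0, 0, 0], 0.0]]}}

```text
time_s: 12.68
position: [0.6095, -0.0534, 0.1462]
tool_rot: [[0.351, 0.001, 0.936], [-0.936, -0.0, 0.351], [0.001, -1.0, 0.001]]
ft_force: [-0.5, -0.8, 5.2]
grip_width: 0.022
```

>>> {"method": "carry_out", "body": {"plan": [[[0, -0.01, 0], [0, 0, 0], 0.0], [[0, -0.02, 0], [0, 0, 0], 0.0], [[0, -0.02, 0], [0, 0, 0], 0.0], [[0, -0.02, 0], [0, 0, 0], 0.0], [[0, -0.02, 0], [0, 0, 0], 0.0], [[0, 0, 0], [0, 0, 0], 0.0]]}}

```text
time_s: 13.42
position: [0.6096, -0.0532, 0.2367]
tool_rot: [[0.351, 0.002, 0.936], [-0.936, -0.0, 0.351], [0.001, -1.0, 0.001]]
ft_force: [0.1, -0.1, -3.3]
grip_width: 0.0221
```

```bash
python3 shot.py w8
```

```text
13.425 [ 0.60955392 -0.05319521  0.23667689] [[ 3.51249344e-01  1.73348701e-03  9.36280350e-01]
 [-9.36281455e-01 -3.83225701e-04  3.51250467e-01]
 [ 9.67694818e-04 -9.99998424e-01  1.48842397e-03]] [ 0.09644633 -0.10349974 -3.32013794] 0.022089744493691485
```

View pics/w8.png

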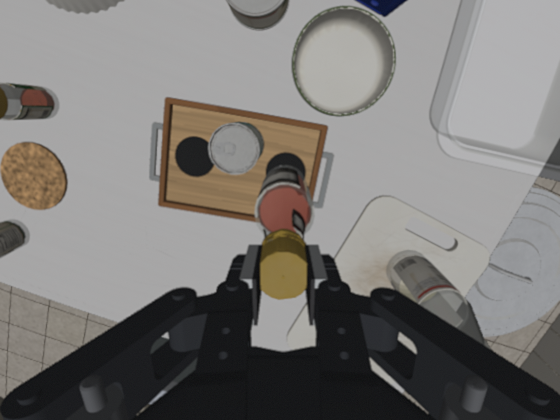

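>>> {"method": "carry_out", "body": {"plan": [[[0.0047, 0, -0.0445], [0, 0, 0], 0.0], [[0.0047, 0, -0.0445], [0, 0, 0], 0.0], [[0.0047, 0, -0.0445], [0, 0, 0], 0.0], [[0.0393, 0, -0.0395], [0, 0, 0], 0.0], [[0.0393, 0, -0.0395], [0, 0, 0], 0.0], [[0.0393, 0, -0.0395], [0, 0, 0], 0.0], [[0, 0.02, 0], [0, 0, 0], 0.0], [[0, 0.03, 0], [0, 0, 0], 0.0]]}}

```text
time_s: 14.48
position: [0.4191, -0.2657, 0.1844]
tool_rot: [[0.35, -0.0, 0.937], [-0.937, 0.001, 0.35], [-0.001, -1.0, 0.0]]
ft_force: [-0.1, -0.5, -2.4]
grip_width: 0.0219
```

>>> {"method": "carry_out", "body": {"plan": [[[0, 0.025, 0], [0, 0, 0], 0.0], [[0, 0.008, 0], [0, 0, 0], 0.0], [[0, 0.003, 0], [0, 0, 0], 0.0], [[0, 0, 0], [0, 0, 0], 0.0]]}}

```text
time_s: 14.98
position: [0.4199, -0.2654, 0.1502]
tool_rot: [[0.351, 0.001, 0.936], [-0.936, -0.001, 0.351], [0.001, -1.0, 0.0]]
ft_force: [0.8, 1.2, -2.2]
grip_width: 0.0216
```

>>> {"method": "carry_out", "body": {"plan": [[[0, 0.0015, 0], [0, 0, 0], 0.0], [[0, 0.001, 0], [0, 0, 0], 0.0], [[0, 0.0005, 0], [0, 0, 0], 0.0], [[0, 0, 0], [0, 0, 0], 0.0]]}}

```text
time_s: 15.48
position: [0.42, -0.2656, 0.1472]
tool_rot: [[0.351, 0.001, 0.936], [-0.936, -0.001, 0.351], [0.001, -1.0, 0.001]]
ft_force: [0.3, -0.6, 2.3]
grip_width: 0.0221
```

>>> {"method": "carry_out", "body": {"plan": [[[0, 0, 0], [0, 0, 0], 0.04], [[0, 0, 0], [0, 0, 0], 0.06], [[0, 0, 0], [0, 0, 0], 0.085], [[0, 0, 0], [0, 0, 0], 0.085], [[0, -0.03, 0], [0, 0, 0], 0.085], [[0, -0.05, 0], [0, 0, 0], 0.085], [[0, -0.05, 0], [0, 0, 0], 0.085], [[0, -0.05, 0], [0, 0, 0], 0.085]]}}

```text
time_s: 16.48
position: [0.4195, -0.2651, 0.3284]
tool_rot: [[0.351, 0.0, 0.936], [-0.936, -0.0, 0.351], [0.0, -1.0, 0.0]]
ft_force: [0.4, 0.3, 0.0]
grip_width: 0.0849
```

```bash
python3 shot.py w9
```

```text
16.475 [ 0.41946603 -0.26508367  0.32844862] [[ 3.51142771e-01  8.66519428e-05  9.36321925e-01]
 [-9.36321920e-01 -1.01447597e-04  3.51142779e-01]
 [ 1.25414813e-04 -9.99999991e-01  4.55115232e-05]] [0.39150568 0.31211759 0.02024199] 0.08494659670307932
```

View pics/w9.png

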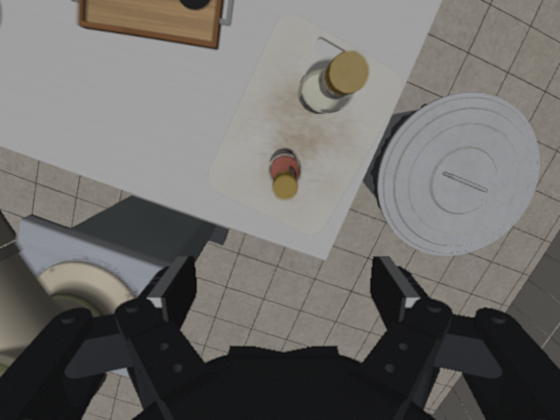

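>>> {"method": "carry_out", "body": {"plan": [[[-0.031, 0, 0.0483], [0, 0, 0], 0.085], [[-0.031, 0, 0.0483], [0, 0, 0], 0.085], [[-0.031, 0, 0.0483], [0, 0, 0], 0.085], [[-0.031, 0, 0.0483], [0, 0, 0], 0.085], [[-0.031, 0, 0.0483], [0, 0, 0], 0.085], [[-0.0307, 0, 0.0481], [0, 0, 0], 0.085], [[0, 0.06, 0], [0, 0, 0], 0.085], [[0, 0.06, 0], [0, 0, 0], 0.085]]}}

```text
time_s: 17.52
position: [0.6259, 0.011, 0.2048]
tool_rot: [[0.352, 0.001, 0.936], [-0.936, -0.0, 0.352], [0.001, -1.0, 0.001]]
ft_force: [1.7, -0.8, -0.1]
grip_width: 0.0849
```

>>> {"method": "carry_out", "body": {"plan": [[[0, 0.06, 0], [0, 0, 0], 0.085], [[0, 0.03, 0], [0, 0, 0], 0.085], [[0, 0, 0], [0, 0, 0], 0.085]]}}

```text
time_s: 17.9
position: [0.6245, 0.0104, 0.1145]
tool_rot: [[0.351, -0.005, 0.936], [-0.936, 0.001, 0.351], [-0.003, -1.0, -0.004]]
ft_force: [0.1, -0.3, 0.8]
grip_width: 0.0853
```

```bash
python3 shot.py w10
```

```text
17.9 [0.62448192 0.01042415 0.11452077] [[ 3.51071884e-01 -4.89090778e-03  9.36335736e-01]
 [-9.36345150e-01  8.45209143e-04  3.51079829e-01]
 [-2.50849859e-03 -9.99987682e-01 -4.28284861e-03]] [ 0.10213378 -0.30267254  0.79268331] 0.08530895070472186
```

View pics/w10.png

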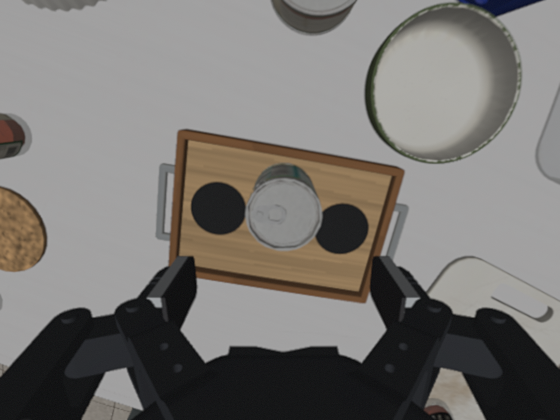

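```bash
python3 - <<'E'
from h import *
import pickle
s,p=pickle.load(open('w10.pkl','rb'))
for u,v,z in [(284,213,.082),(218,207,.01),(341,229,.01),(180,132,.022),(403,170,.022),(366,301,.022),(170,268,.022)]: print(onz(p,u,v,z,s))
E
```

```text
[0.62769044 0.01256565 0.082     ]
[0.58816258 0.06685704 0.01      ]
[ 0.60939438 -0.05528327  0.01      ]
[0.64689281 0.1173237  0.022     ]
[ 0.68543435 -0.08126092  0.022     ]
[ 0.54824136 -0.10879483  0.022     ]
[0.51352692 0.09264272 0.022     ]
```

>>> {"method": "carry_out", "body": {"plan": [[[0, 0.04, 0], [0, 0, 0], 0.085], [[0, 0.035, 0], [0, 0, 0], 0.085], [[0, 0.014, 0], [0, 0, 0], 0.085], [[0, 0, 0], [0, 0, 0], 0.085], [[0, 0, 0], [0, 0, 0], 0.04], [[0, 0, 0], [0, 0, 0], 0.04], [[0, 0, 0], [0, 0, 0], 0.04], [[0, 0, 0], [0, 0, 0], 0.04]]}}

```text
time_s: 18.95
position: [0.6266, 0.0103, 0.0298]
tool_rot: [[0.351, 0.003, 0.936], [-0.936, -0.0, 0.351], [0.002, -1.0, 0.003]]
ft_force: [-1.4, 0.4, 6.8]
grip_width: 0.0554
```

>>> {"method": "carry_out", "body": {"plan": [[[0, -0.01, 0], [0, 0, 0], 0.04], [[0, -0.03, 0], [0, 0, 0], 0.04], [[0, -0.03, 0], [0, 0, 0], 0.04], [[0, -0.03, 0], [0, 0, 0], 0.04], [[0, -0.03, 0], [0, 0, 0], 0.04], [[0, 0, 0], [0, 0, 0], 0.04]]}}

```text
time_s: 19.7
position: [0.6266, 0.0101, 0.1605]
tool_rot: [[0.351, 0.005, 0.936], [-0.936, -0.001, 0.351], [0.003, -1.0, 0.005]]
ft_force: [-0.0, -0.8, -2.0]
grip_width: 0.0554
```

```bash
python3 shot.py w11
```

```text
19.7 [0.62660173 0.01012227 0.16049155] [[ 3.51152837e-01  5.23576625e-03  9.36303515e-01]
 [-9.36314318e-01 -8.98631552e-04  3.51161914e-01]
 [ 2.67999358e-03 -9.99985890e-01  4.58676588e-03]] [-0.04707337 -0.83474076 -1.97242621] 0.05538840602544314
```

View pics/w11.png

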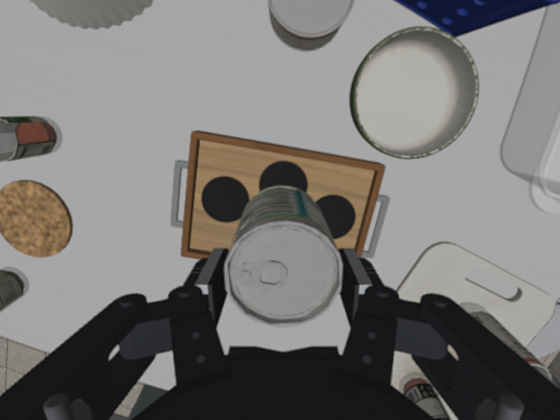

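>>> {"method": "carry_out", "body": {"plan": [[[-0.0483, 0, -0.0078], [0, 0, 0], 0.04], [[-0.0483, 0, -0.0078], [0, 0, 0], 0.04], [[-0.0483, 0, -0.0078], [0, 0, 0], 0.04], [[-0.0483, 0, -0.0078], [0, 0, 0], 0.04], [[0, 0, 0], [0, 0, 0], 0.04], [[0, 0, 0], [0, 0, 0], 0.04]]}}

```text
time_s: 20.5
position: [0.5284, 0.1799, 0.1568]
tool_rot: [[0.351, -0.002, 0.936], [-0.936, -0.0, 0.351], [-0.0, -1.0, -0.002]]
ft_force: [0.1, -0.2, -1.6]
grip_width: 0.0554
```

```bash
python3 shot.py w12; python3 - <<'E'
from h import *
s=env.observe();p=env.get_image("wrist")
for n,z in (("coaster",.007),):
  for r in env.outline_of(n,p)[:2]:
    m=r["mask"].astype(np.uint8); c=max(cv2.findContours(m,0,1)[0],key=cv2.contourArea)[:,0]
    X=np.array([onz(p,u,v,z,s)[:2] for u,v in c],np.float32)
    print(n,r["conf"],r["pixel"],cv2.minEnclosingCircle(X),cv2.fitEllipse(X))
E
```

```text
20.5 [0.52838664 0.17990246 0.15676382] [[ 3.51295579e-01 -1.55257759e-03  9.36263321e-01]
 [-9.36264602e-01 -4.67961685e-04  3.51295284e-01]
 [-1.07277824e-04 -9.99998685e-01 -1.61801631e-03]] [ 0.14539251 -0.24675807 -1.56039824] 0.05539950208686763
coaster 0.88 [191.5, 183.3] ((0.47773030400276184, 0.28247132897377014), 0.05070031061768532) ((0.47732940316200256, 0.28225237131118774), (0.09685367345809937, 0.09876470267772675), 33.328330993652344)
```

View pics/w12.png

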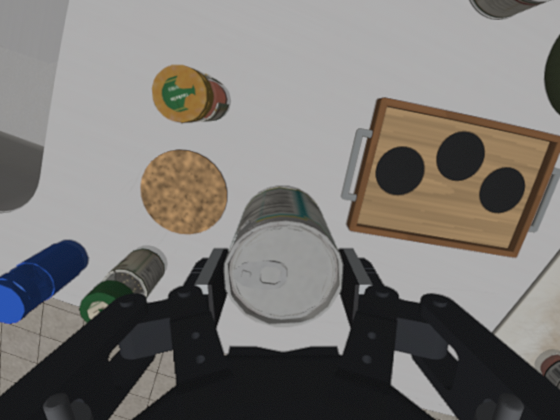

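>>> {"method": "carry_out", "body": {"plan": [[[-0.057, 0, -0.0058], [0, 0, 0], 0.04], [[-0.057, 0, -0.0058], [0, 0, 0], 0.04], [[0, 0, 0], [0, 0, 0], 0.04], [[0, 0.035, 0], [0, 0, 0], 0.04], [[0, 0.045, 0], [0, 0, 0], 0.04], [[0, 0.035, 0], [0, 0, 0], 0.04], [[0, 0.009, 0], [0, 0, 0], 0.04], [[0, 0, 0], [0, 0, 0], 0.04]]}}

```text
time_s: 21.65
position: [0.4785, 0.2824, 0.0341]
tool_rot: [[0.35, 0.0, 0.937], [-0.937, 0.0, 0.35], [0.0, -1.0, 0.0]]
ft_force: [0.3, -0.8, -0.5]
grip_width: 0.0554
```

>>> {"method": "carry_out", "body": {"plan": [[[0, 0.003, -0.001], [0, 0, 0], 0.04], [[0, 0.002, 0], [0, 0, 0], 0.04], [[0, 0.001, 0], [0, 0, 0], 0.04], [[0, 0.001, 0], [0, 0, 0], 0.04], [[0, 0, 0], [0, 0, 0], 0.04]]}}

```text
time_s: 22.28
position: [0.4768, 0.2826, 0.0269]
tool_rot: [[0.351, 0.0, 0.936], [-0.936, 0.0, 0.351], [0.0, -1.0, 0.0]]
ft_force: [0.2, 0.2, 0.8]
grip_width: 0.0553
```

>>> {"method": "carry_out", "body": {"plan": [[[0, 0, 0], [0, 0, 0], 0.06], [[0, 0, 0], [0, 0, 0], 0.075], [[0, 0, 0], [0, 0, 0], 0.085], [[0, 0, 0], [0, 0, 0], 0.085], [[0, -0.03, 0], [0, 0, 0], 0.085], [[0, -0.05, 0], [0, 0, 0], 0.085], [[0, -0.05, 0], [0, 0, 0], 0.085], [[0, -0.05, 0], [0, 0, 0], 0.085]]}}

```text
time_s: 23.28
position: [0.4765, 0.2824, 0.2085]
tool_rot: [[0.351, 0.0, 0.936], [-0.936, 0.0, 0.351], [0.0, -1.0, 0.0]]
ft_force: [0.4, -0.1, 0.8]
grip_width: 0.0847
```

```bash
python3 shot.py w13
```

```text
23.275 [0.47647869 0.28242441 0.20845703] [[ 3.51143421e-01  5.54022698e-05  9.36321683e-01]
 [-9.36321685e-01  8.90582480e-06  3.51143421e-01]
 [ 1.11154257e-05 -9.99999998e-01  5.50015684e-05]] [ 0.41260949 -0.14061224  0.84463246] 0.08472204388139391
```

View pics/w13.png

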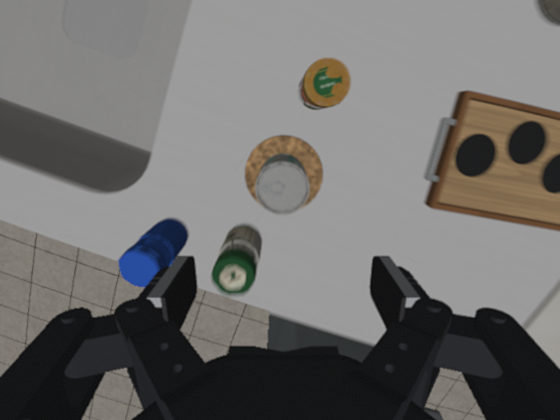

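```bash
python3 - <<'E'
from h import *
import pickle
s,p=pickle.load(open('w13.pkl','rb'))
m=env.get_image("wrist")
for u,v,z in [(235,271,.106),(140,265,.12),(176,230,0),(283,185,.079),(284,173,.007),(326,84,.106),(242,237,0)]: print((u,v),onz(p,u,v,z,s))
for n,z in (("coaster",.007),):
  for r in env.outline_of("green_jar_mid",m)[:3]: print(r["conf"],r["pixel"])
im=cv2.imread('pics/w13.png')[110:310,100:350]; cv2.imwrite('pics/w13c.png',cv2.resize(im,None,fx=3,fy=3,interpolation=cv2.INTER_CUBIC))
E
```

```text
(235, 271) [0.38087807 0.30166451 0.106     ]
(140, 265) [0.36133123 0.39275719 0.12      ]
(176, 230) [3.50098364e-01 3.94698137e-01 5.55111512e-17]
(283, 185) [0.47836142 0.28484673 0.079     ]
(284, 173) [0.47797494 0.28340288 0.007     ]
(326, 84) [0.58183519 0.28358172 0.106     ]
(242, 237) [0.37257104 0.30583309 0.        ]
0.98 [261.1, 237.7]
0.67 [251.0, 157.7]
```

View pics/w13c.png

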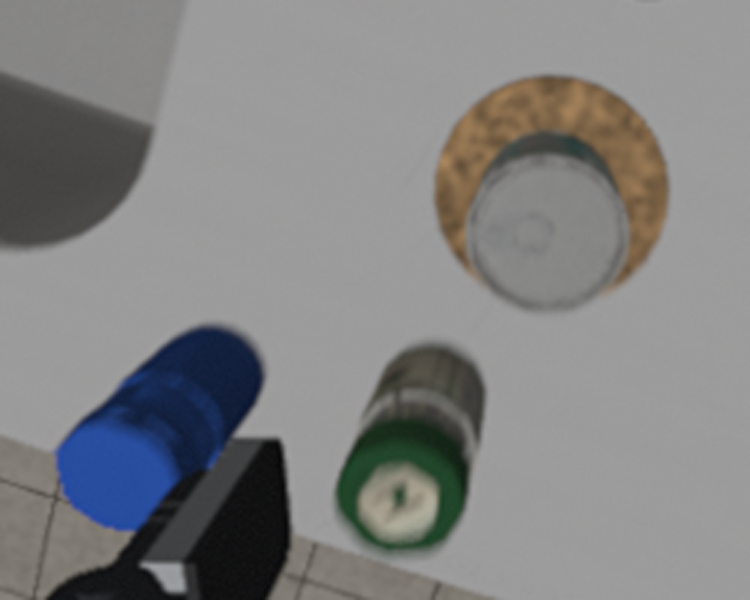

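>>> {"method": "carry_out", "body": {"plan": [[[-0.0252, 0, -0.0421], [0, 0, 0], 0.07], [[-0.0252, 0, -0.0421], [0, 0, 0], 0.07], [[0, 0.03, 0], [0, 0, 0], 0.07], [[0, 0.03, 0], [0, 0, 0], 0.07], [[0, 0, 0], [0, 0, 0], 0.07]]}}

```text
time_s: 24.05
position: [0.3787, 0.2995, 0.1445]
tool_rot: [[0.351, -0.005, 0.936], [-0.936, -0.002, 0.351], [0.0, -1.0, -0.006]]
ft_force: [0.1, 0.6, 1.0]
grip_width: 0.0705
```

```bash
python3 shot.py w14
```

```text
24.05 [0.37870051 0.29947104 0.1444622 ] [[ 3.51193771e-01 -5.46895231e-03  9.36286829e-01]
 [-9.36302712e-01 -2.48842067e-03  3.51185193e-01]
 [ 4.09260422e-04 -9.99981949e-01 -5.99451271e-03]] [0.11214527 0.61212047 0.97416232] 0.07052639223814318
```

View pics/w14.png

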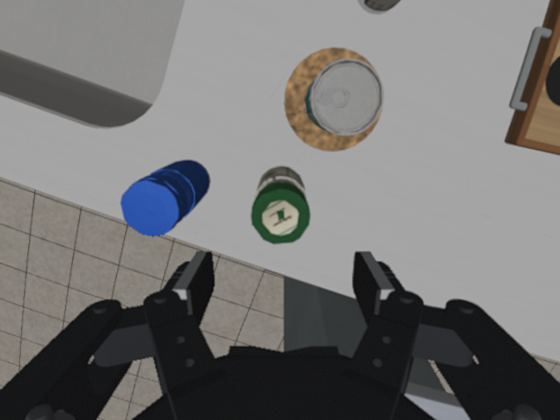

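>>> {"method": "carry_out", "body": {"plan": [[[0, 0.04, 0], [0, 0, 0], 0.07], [[0, 0.04, 0], [0, 0, 0], 0.07], [[0, 0.024, 0], [0, 0, 0], 0.07], [[0, 0, 0], [0, 0, 0], 0.07], [[0, 0, 0], [0, 0, 0], 0.03], [[0, 0, 0], [0, 0, 0], 0.03], [[0, 0, 0], [0, 0, 0], 0.03], [[0, 0, 0], [0, 0, 0], 0.03]], "force": 30}}

```text
time_s: 25.1
position: [0.3812, 0.3007, 0.0443]
tool_rot: [[0.351, 0.003, 0.936], [-0.936, 0.002, 0.351], [-0.0, -1.0, 0.004]]
ft_force: [-1.0, 0.7, 7.4]
grip_width: 0.0441
```

>>> {"method": "carry_out", "body": {"plan": [[[0, -0.01, 0], [0, 0, 0], 0.03], [[0, -0.03, 0], [0, 0, 0], 0.03], [[0, -0.04, 0], [0, 0, 0], 0.03], [[0, -0.04, 0], [0, 0, 0], 0.03], [[0, -0.03, 0], [0, 0, 0], 0.03], [[0, 0, 0], [0, 0, 0], 0.03]]}}

```text
time_s: 25.85
position: [0.3809, 0.3005, 0.1952]
tool_rot: [[0.351, 0.005, 0.936], [-0.936, 0.002, 0.351], [-0.0, -1.0, 0.005]]
ft_force: [0.3, 0.7, -1.3]
grip_width: 0.0443
```

```bash
python3 shot.py w15
```

```text
25.85 [0.38086947 0.30046204 0.19516618] [[ 3.51242149e-01  4.52715198e-03  9.36273709e-01]
 [-9.36284613e-01  1.99191636e-03  3.51236609e-01]
 [-2.74877411e-04 -9.99987769e-01  4.93834772e-03]] [ 0.30504335  0.74249666 -1.30608178] 0.044307015853379365
```

View pics/w15.png

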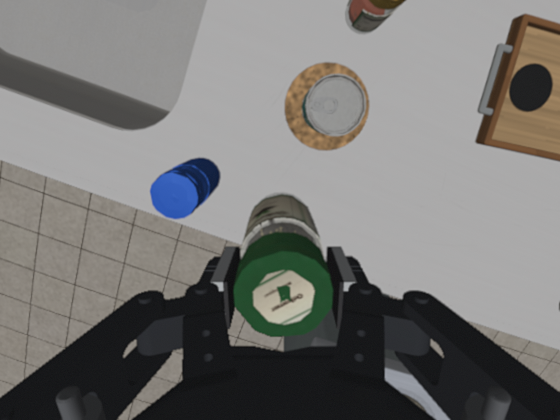

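```bash
python3 - <<'E'
from h import *
import pickle
s,p=pickle.load(open('w15.pkl','rb'))
print(onz(p,285,287,.257,s)-s["position"])
E
```

```text
[0.00056673 0.00082415 0.06183382]
```

>>> {"method": "carry_out", "body": {"plan": [[[0.035, 0, 0.0125], [0, 0, 0], 0.03], [[0.047, 0, 0.0168], [0, 0, 0], 0.03], [[0.047, 0, 0.0168], [0, 0, 0], 0.03], [[0.047, 0, 0.0168], [0, 0, 0], 0.03], [[0.047, 0, 0.0168], [0, 0, 0], 0.03], [[0.047, 0, 0.0168], [0, 0, 0], 0.03], [[0.047, 0, 0.0168], [0, 0, 0], 0.03], [[0.0405, 0, 0.0147], [0, 0, 0], 0.03]]}}

```text
time_s: 26.9
position: [0.6259, 0.0088, 0.1909]
tool_rot: [[0.351, -0.003, 0.937], [-0.937, 0.001, 0.351], [-0.002, -1.0, -0.003]]
ft_force: [-0.5, 0.3, -1.4]
grip_width: 0.0442
```

>>> {"method": "carry_out", "body": {"plan": [[[0, 0.02, 0], [0, 0, 0], 0.03], [[0, 0.02, 0], [0, 0, 0], 0.03], [[0, 0.02, 0], [0, 0, 0], 0.03], [[0, 0, 0], [0, 0, 0], 0.03], [[0, 0, 0], [0, 0, 0], 0.03]]}}

```text
time_s: 27.52
position: [0.6257, 0.0104, 0.1329]
tool_rot: [[0.351, -0.0, 0.936], [-0.936, 0.0, 0.351], [-0.0, -1.0, -0.0]]
ft_force: [-0.2, 0.2, -0.9]
grip_width: 0.0445
```

```bash
python3 shot.py w16
```

```text
27.525 [0.62566102 0.01036259 0.13292695] [[ 3.51158388e-01 -6.78521312e-05  9.36316070e-01]
 [-9.36316070e-01  4.44309096e-05  3.51158391e-01]
 [-6.54282199e-05 -9.99999997e-01 -4.79287542e-05]] [-0.2016141   0.17896052 -0.93905157] 0.04454506819324583
```

View pics/w16.png

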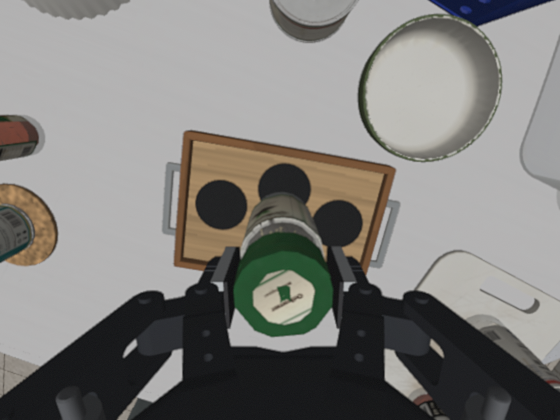

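>>> {"method": "carry_out", "body": {"plan": [[[0, 0.03, 0], [0, 0, 0], 0.03], [[0, 0.03, 0], [0, 0, 0], 0.03], [[0, 0.0145, 0], [0, 0, 0], 0.03], [[0, 0.002, 0], [0, 0, 0], 0.03], [[0, 0.001, 0], [0, 0, 0], 0.03], [[0, 0.001, 0], [0, 0, 0], 0.03], [[0, 0, 0], [0, 0, 0], 0.03]]}}

```text
time_s: 28.45
position: [0.6258, 0.0103, 0.0547]
tool_rot: [[0.351, 0.001, 0.936], [-0.936, -0.0, 0.351], [0.0, -1.0, 0.001]]
ft_force: [1.4, -1.0, -1.3]
grip_width: 0.0442
```

>>> {"method": "carry_out", "body": {"plan": [[[0, 0.001, 0], [0, 0, 0], 0.03], [[0, 0, 0], [0, 0, 0], 0.03]]}}

```text
time_s: 28.7
position: [0.6262, 0.0104, 0.0544]
tool_rot: [[0.351, 0.002, 0.936], [-0.936, -0.0, 0.351], [0.001, -1.0, 0.002]]
ft_force: [-0.7, 0.6, 5.5]
grip_width: 0.0443
```

Contact (5.5 N up); release and rise.

>>> {"method": "carry_out", "body": {"plan": [[[0, 0, 0], [0, 0, 0], 0.05], [[0, 0, 0], [0, 0, 0], 0.065], [[0, 0, 0], [0, 0, 0], 0.085], [[0, 0, 0], [0, 0, 0], 0.085], [[0, -0.04, 0], [0, 0, 0], 0.085], [[0, -0.05, 0], [0, 0, 0], 0.085], [[0, -0.055, 0], [0, 0, 0], 0.085], [[0, -0.055, 0], [0, 0, 0], 0.085]]}}

```text
time_s: 29.7
position: [0.6253, 0.0104, 0.2551]
tool_rot: [[0.351, -0.0, 0.936], [-0.936, -0.0, 0.351], [0.0, -1.0, -0.0]]
ft_force: [0.2, 0.4, -0.4]
grip_width: 0.0849
```

```bash
python3 shot.py w17
```

```text
29.7 [0.62529268 0.01039733 0.25505773] [[ 3.51128830e-01 -5.73838137e-06  9.36327157e-01]
 [-9.36327157e-01 -6.72501716e-06  3.51128830e-01]
 [ 4.28190506e-06 -1.00000000e+00 -7.73434972e-06]] [ 0.19587837  0.42205287 -0.38515408] 0.08493593647979267
```

View pics/w17.png

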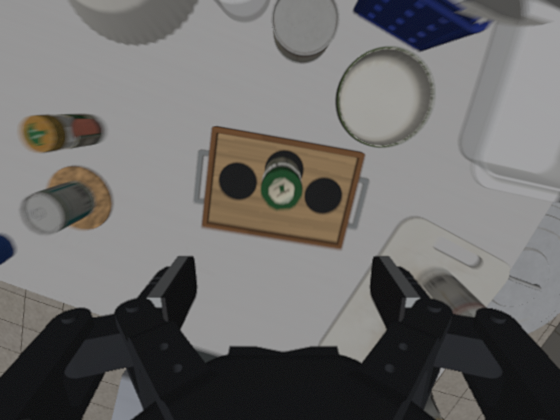

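>>> {"method": "carry_out", "body": {"plan": [[[0.031, -0.005, -0.0482], [0, 0, 0], 0.085], [[0.031, -0.005, -0.0482], [0, 0, 0], 0.085], [[0.031, -0.005, -0.0482], [0, 0, 0], 0.085], [[0.031, -0.005, -0.0482], [0, 0, 0], 0.085], [[0.031, -0.005, -0.0482], [0, 0, 0], 0.085], [[0.031, -0.005, -0.0482], [0, 0, 0], 0.085], [[0, 0, 0], [0, 0, 0], 0.085], [[0, 0.03, 0], [0, 0, 0], 0.085]]}}

```text
time_s: 30.75
position: [0.4207, -0.2661, 0.2542]
tool_rot: [[0.35, 0.003, 0.937], [-0.937, -0.003, 0.35], [0.004, -1.0, 0.002]]
ft_force: [0.3, 0.4, -1.1]
grip_width: 0.0848
```

>>> {"method": "carry_out", "body": {"plan": [[[0, 0.03, 0], [0, 0, 0], 0.085], [[0, 0.03, 0], [0, 0, 0], 0.085], [[0, 0.03, 0], [0, 0, 0], 0.085], [[0, 0.018, 0], [0, 0, 0], 0.085], [[0, 0, 0], [0, 0, 0], 0.085]]}}

```text
time_s: 31.38
position: [0.4201, -0.2642, 0.1442]
tool_rot: [[0.352, -0.002, 0.936], [-0.936, 0.002, 0.352], [-0.003, -1.0, -0.001]]
ft_force: [0.6, -0.2, -0.3]
grip_width: 0.0848
```

```bash
python3 shot.py w18
```

```text
31.375 [ 0.42008057 -0.26421991  0.14418991] [[ 3.52002654e-01 -1.81520531e-03  9.35997242e-01]
 [-9.35995384e-01  2.09779159e-03  3.52006023e-01]
 [-2.60249035e-03 -9.99996152e-01 -9.60595581e-04]] [ 0.612874   -0.2082039  -0.25293431] 0.08478958069290378
```

View pics/w18.png

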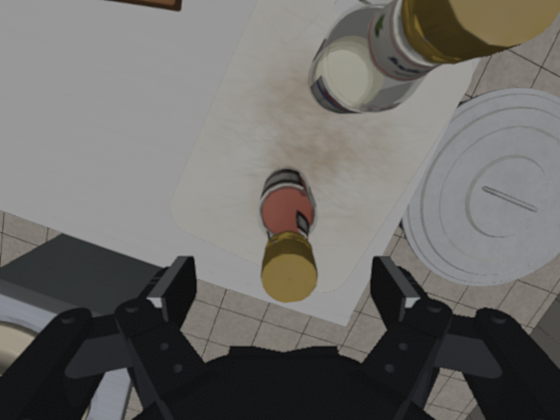

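>>> {"method": "carry_out", "body": {"plan": [[[0, 0, 0], [0, 0, 0], 0.03], [[0, 0, 0], [0, 0, 0], 0.0], [[0, 0, 0], [0, 0, 0], 0.0], [[0, 0, 0], [0, 0, 0], 0.0], [[0, 0, 0], [0, 0, 0], 0.0], [[0, 0, 0], [0, 0, 0], 0.0], [[0, 0, 0], [0, 0, 0], 0.0], [[0, 0, 0], [0, 0, 0], 0.0]], "force": 50}}

```text
time_s: 32.42
position: [0.4204, -0.2657, 0.1458]
tool_rot: [[0.351, 0.001, 0.936], [-0.936, -0.001, 0.351], [0.001, -1.0, 0.001]]
ft_force: [-0.1, -1.3, 5.3]
grip_width: 0.022
```

>>> {"method": "carry_out", "body": {"plan": [[[0, -0.01, 0], [0, 0, 0], 0.0], [[0, -0.02, 0], [0, 0, 0], 0.0], [[0, -0.02, 0], [0, 0, 0], 0.0], [[0, -0.02, 0], [0, 0, 0], 0.0], [[0, -0.02, 0], [0, 0, 0], 0.0], [[0, 0, 0], [0, 0, 0], 0.0]]}}

```text
time_s: 33.17
position: [0.4203, -0.2655, 0.2361]
tool_rot: [[0.351, 0.001, 0.936], [-0.936, -0.001, 0.351], [0.002, -1.0, 0.001]]
ft_force: [-0.3, -0.2, -2.7]
grip_width: 0.0223
```

```bash
python3 shot.py w19
```

```text
33.175 [ 0.42034781 -0.26551328  0.23613566] [[ 3.51192616e-01  1.34957693e-03  9.36302262e-01]
 [-9.36301654e-01 -1.33095187e-03  3.51194307e-01]
 [ 1.72013698e-03 -9.99998204e-01  7.96190646e-04]] [-0.29616564 -0.24323778 -2.66329521] 0.022289214905461943
```

View pics/w19.png

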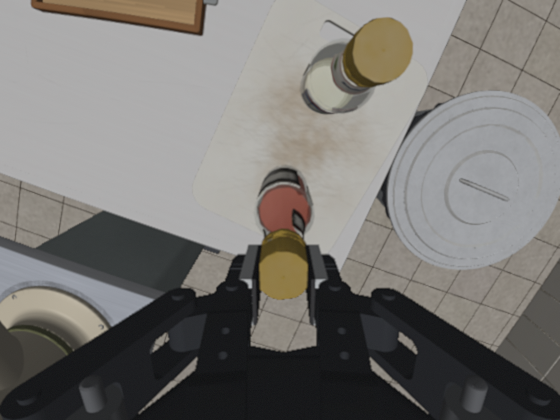

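>>> {"method": "carry_out", "body": {"plan": [[[-0.0393, 0, 0.0395], [0, 0, 0], 0.0], [[-0.0393, 0, 0.0395], [0, 0, 0], 0.0], [[-0.0393, 0, 0.0395], [0, 0, 0], 0.0], [[-0.0047, 0, 0.0445], [0, 0, 0], 0.0], [[-0.0047, 0, 0.0445], [0, 0, 0], 0.0], [[-0.0047, 0, 0.0445], [0, 0, 0], 0.0], [[0, 0, 0], [0, 0, 0], 0.0], [[0, 0, 0], [0, 0, 0], 0.0]]}}

```text
time_s: 34.22
position: [0.6089, -0.0533, 0.2339]
tool_rot: [[0.351, -0.003, 0.936], [-0.936, 0.0, 0.351], [-0.001, -1.0, -0.003]]
ft_force: [-0.7, 0.2, -2.8]
grip_width: 0.0222
```

```bash
python3 shot.py w20
```

```text
34.225 [ 0.60890224 -0.05330106  0.23392261] [[ 3.51230329e-01 -3.10558171e-03  9.36283938e-01]
 [-9.36287942e-01  3.99493070e-04  3.51233156e-01]
 [-1.46482221e-03 -9.99995098e-01 -2.76740463e-03]] [-0.67487615  0.22998171 -2.80500443] 0.02220652938042662
```

View pics/w20.png

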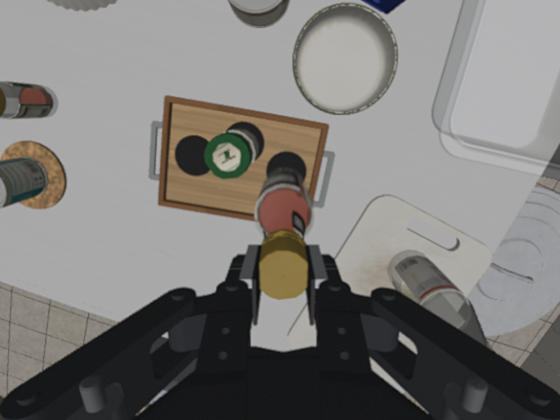

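>>> {"method": "carry_out", "body": {"plan": [[[0, 0.025, 0], [0, 0, 0], 0.0], [[0, 0.03, 0], [0, 0, 0], 0.0], [[0, 0.022, 0], [0, 0, 0], 0.0], [[0, 0.009, 0], [0, 0, 0], 0.0], [[0, 0.003, 0], [0, 0, 0], 0.0], [[0, 0.001, 0], [0, 0, 0], 0.0], [[0, 0, 0], [0, 0, 0], 0.0]]}}

```text
time_s: 35.15
position: [0.61, -0.0534, 0.1459]
tool_rot: [[0.351, 0.001, 0.936], [-0.936, -0.0, 0.351], [0.001, -1.0, 0.001]]
ft_force: [-0.8, -0.1, -2.4]
grip_width: 0.0225
```

>>> {"method": "carry_out", "body": {"plan": [[[0, 0.001, 0], [0, 0, 0], 0.0], [[0, 0.0005, 0], [0, 0, 0], 0.0], [[0, 0, 0], [0, 0, 0], 0.0]]}}

```text
time_s: 35.52
position: [0.6104, -0.0534, 0.1448]
tool_rot: [[0.351, 0.003, 0.936], [-0.936, -0.001, 0.351], [0.002, -1.0, 0.002]]
ft_force: [-0.1, 0.3, 5.8]
grip_width: 0.0222
```

>>> {"method": "carry_out", "body": {"plan": [[[0, 0, 0], [0, 0, 0], 0.04], [[0, 0, 0], [0, 0, 0], 0.06], [[0, 0, 0], [0, 0, 0], 0.085], [[0, 0, 0], [0, 0, 0], 0.085], [[0, -0.03, 0], [0, 0, 0], 0.085], [[0, -0.05, 0], [0, 0, 0], 0.085], [[0, -0.05, 0], [0, 0, 0], 0.085], [[0, -0.03, 0], [0, 0, 0], 0.085]]}}

```text
time_s: 36.52
position: [0.6099, -0.0533, 0.3065]
tool_rot: [[0.351, 0.003, 0.936], [-0.936, -0.001, 0.351], [0.002, -1.0, 0.003]]
ft_force: [0.2, 0.2, -0.7]
grip_width: 0.085
```

```bash
python3 shot.py w21
```

```text
36.525 [ 0.60990589 -0.05330921  0.3064953 ] [[ 3.51183475e-01  3.07933532e-03  9.36301599e-01]
 [-9.36304706e-01 -8.89397452e-04  3.51187565e-01]
 [ 1.91416853e-03 -9.99994863e-01  2.57085446e-03]] [ 0.21581524  0.21700365 -0.74642212] 0.08504980605750546
```

View pics/w21.png

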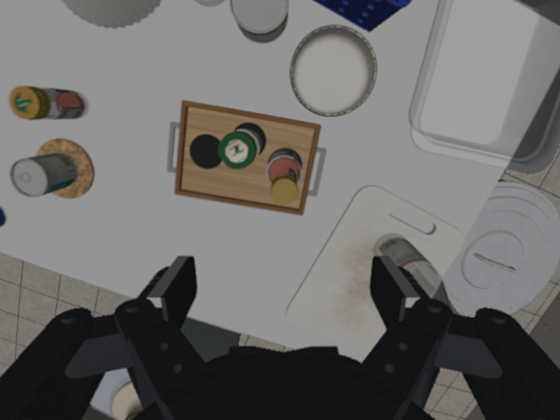

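>>> {"method": "carry_out", "body": {"plan": [[[0.0367, 0, -0.0288], [0, 0, 0], 0.085], [[0.0367, 0, -0.0288], [0, 0, 0], 0.085], [[0.0367, 0, -0.0288], [0, 0, 0], 0.085], [[0.0367, 0, -0.0288], [0, 0, 0], 0.085], [[0.0366, 0, -0.0288], [0, 0, 0], 0.085], [[0, 0, 0], [0, 0, 0], 0.085], [[0, 0.03, 0], [0, 0, 0], 0.085], [[0, 0.03, 0], [0, 0, 0], 0.085]]}}

```text
time_s: 37.58
position: [0.5396, -0.2746, 0.243]
tool_rot: [[0.352, 0.001, 0.936], [-0.936, -0.0, 0.352], [0.0, -1.0, 0.001]]
ft_force: [1.0, -0.6, -1.0]
grip_width: 0.0853
```

>>> {"method": "carry_out", "body": {"plan": [[[0, 0.03, 0], [0, 0, 0], 0.085], [[0, 0.023, 0], [0, 0, 0], 0.085], [[0, 0, 0], [0, 0, 0], 0.085]]}}

```text
time_s: 37.95
position: [0.539, -0.2741, 0.1893]
tool_rot: [[0.352, -0.003, 0.936], [-0.936, 0.002, 0.352], [-0.003, -1.0, -0.002]]
ft_force: [0.9, -0.3, 0.5]
grip_width: 0.0849
```

```bash
python3 shot.py w22
```

```text
37.95 [ 0.5390382  -0.27412004  0.18930649] [[ 0.35207684 -0.00271821  0.93596715]
 [-0.93596555  0.00241911  0.35208327]
 [-0.00322124 -0.99999338 -0.00169244]] [ 0.91401001 -0.29284502  0.5315922 ] 0.08494519155595098
```

View pics/w22.png

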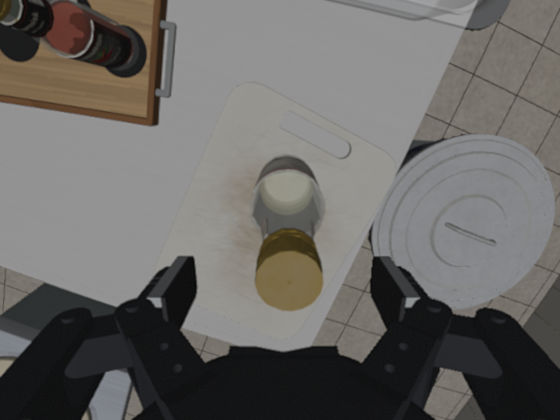

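>>> {"method": "carry_out", "body": {"plan": [[[0, 0, 0], [0, 0, 0], 0.03], [[0, 0, 0], [0, 0, 0], 0.0], [[0, 0, 0], [0, 0, 0], 0.0], [[0, 0, 0], [0, 0, 0], 0.0], [[0, 0, 0], [0, 0, 0], 0.0], [[0, 0, 0], [0, 0, 0], 0.0], [[0, 0, 0], [0, 0, 0], 0.0], [[0, 0, 0], [0, 0, 0], 0.0]]}}

```text
time_s: 39.0
position: [0.5396, -0.2759, 0.1916]
tool_rot: [[0.351, 0.001, 0.936], [-0.936, -0.001, 0.351], [0.002, -1.0, 0.001]]
ft_force: [0.3, 0.0, 4.9]
grip_width: 0.0283
```

>>> {"method": "carry_out", "body": {"plan": [[[0, -0.01, 0], [0, 0, 0], 0.0], [[0, -0.02, 0], [0, 0, 0], 0.0], [[0, -0.025, 0], [0, 0, 0], 0.0], [[0, -0.03, 0], [0, 0, 0], 0.0], [[0, -0.03, 0], [0, 0, 0], 0.0], [[0, 0, 0], [0, 0, 0], 0.0]]}}

```text
time_s: 39.75
position: [0.5397, -0.2758, 0.3073]
tool_rot: [[0.351, 0.003, 0.936], [-0.936, -0.002, 0.351], [0.003, -1.0, 0.002]]
ft_force: [0.3, 1.0, -4.5]
grip_width: 0.0285
```

```bash
python3 shot.py w23
```

```text
39.75 [ 0.53968574 -0.27577688  0.30728878] [[ 0.35121564  0.00265535  0.93629083]
 [-0.93629018 -0.00207648  0.35122128]
 [ 0.00287681 -0.99999432  0.00175689]] [ 0.28709233  1.04664608 -4.51661186] 0.028463673811156644
```

View pics/w23.png

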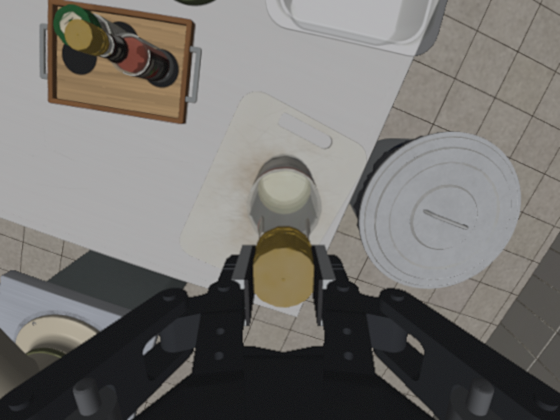

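>>> {"method": "carry_out", "body": {"plan": [[[-0.04, 0, 0.0037], [0, 0, 0], 0.0], [[-0.0495, 0, 0.0037], [0, 0, 0], 0.0], [[-0.0495, 0, 0.0037], [0, 0, 0], 0.0], [[-0.0495, 0, 0.0037], [0, 0, 0], 0.0], [[-0.0495, 0, 0.0037], [0, 0, 0], 0.0], [[-0.0482, 0, 0.0038], [0, 0, 0], 0.0], [[-0.0057, 0, 0.0477], [0, 0, 0], 0.0], [[-0.0057, 0, 0.0477], [0, 0, 0], 0.0]]}}

```text
time_s: 40.8
position: [0.5451, 0.0457, 0.3042]
tool_rot: [[0.352, -0.002, 0.936], [-0.936, 0.0, 0.352], [-0.001, -1.0, -0.002]]
ft_force: [1.1, -0.5, -3.2]
grip_width: 0.0281
```

>>> {"method": "carry_out", "body": {"plan": [[[-0.0057, 0, 0.0477], [0, 0, 0], 0.0], [[0, 0, 0], [0, 0, 0], 0.0], [[0, 0.02, 0], [0, 0, 0], 0.0], [[0, 0.03, 0], [0, 0, 0], 0.0], [[0, 0, 0], [0, 0, 0], 0.0], [[0, 0, 0], [0, 0, 0], 0.0]]}}

```text
time_s: 41.55
position: [0.5874, 0.0662, 0.2565]
tool_rot: [[0.351, 0.0, 0.936], [-0.936, -0.0, 0.351], [0.0, -1.0, 0.0]]
ft_force: [-0.4, -0.0, -4.6]
grip_width: 0.0284
```

```bash
python3 shot.py w24
```

```text
41.55 [0.58740689 0.0662298  0.2564973 ] [[ 3.50876065e-01  1.49125404e-04  9.36421895e-01]
 [-9.36421863e-01 -2.47734514e-04  3.50876093e-01]
 [ 2.84308562e-04 -9.99999958e-01  5.27201772e-05]] [-0.37412525 -0.01952503 -4.62169036] 0.028402815864058496
```

View pics/w24.png

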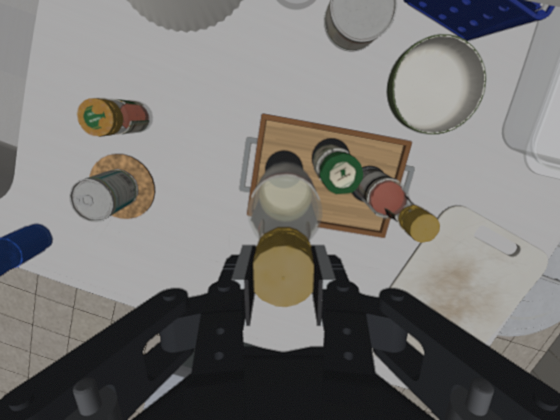

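>>> {"method": "carry_out", "body": {"plan": [[[0, 0.025, 0], [0, 0, 0], 0.0], [[0, 0.025, 0], [0, 0, 0], 0.0], [[0, 0.01, 0], [0, 0, 0], 0.0], [[0, 0.002, 0], [0, 0, 0], 0.0], [[0, 0.001, 0], [0, 0, 0], 0.0], [[0, 0.001, 0], [0, 0, 0], 0.0], [[0, 0.001, 0], [0, 0, 0], 0.0], [[0, 0, 0], [0, 0, 0], 0.0]]}}

```text
time_s: 42.6
position: [0.5879, 0.0665, 0.1913]
tool_rot: [[0.351, 0.001, 0.936], [-0.936, -0.0, 0.351], [0.001, -1.0, 0.001]]
ft_force: [-0.9, 0.5, -0.4]
grip_width: 0.028
```

>>> {"method": "carry_out", "body": {"plan": [[[0, 0.001, 0], [0, 0, 0], 0.0], [[0, 0, 0], [0, 0, 0], 0.0]]}}

```text
time_s: 42.85
position: [0.5883, 0.0664, 0.1911]
tool_rot: [[0.351, 0.003, 0.936], [-0.936, -0.0, 0.351], [0.001, -1.0, 0.003]]
ft_force: [-0.9, 0.0, 5.8]
grip_width: 0.0282
```

>>> {"method": "carry_out", "body": {"plan": [[[0, 0, 0], [0, 0, 0], 0.04], [[0, 0, 0], [0, 0, 0], 0.06], [[0, 0, 0], [0, 0, 0], 0.085], [[0, 0, 0], [0, 0, 0], 0.085], [[0, -0.03, 0], [0, 0, 0], 0.085], [[0, -0.05, 0], [0, 0, 0], 0.085], [[0, -0.05, 0], [0, 0, 0], 0.085], [[0, -0.03, 0], [0, 0, 0], 0.085]]}}

```text
time_s: 43.85
position: [0.5878, 0.0666, 0.3525]
tool_rot: [[0.351, 0.003, 0.936], [-0.936, -0.0, 0.351], [0.001, -1.0, 0.003]]
ft_force: [-0.6, -0.2, -0.5]
grip_width: 0.0846
```

>>> {"method": "carry_out", "body": {"plan": [[[0.03, 0, -0.035], [0, 0, 0], 0.085], [[0.03, 0, -0.035], [0, 0, 0], 0.085], [[0, 0, 0], [0, 0, 0], 0.085], [[0, 0, 0], [0, 0, 0], 0.085]]}}

```text
time_s: 44.35
position: [0.5433, -0.014, 0.3498]
tool_rot: [[0.351, 0.0, 0.936], [-0.936, 0.0, 0.351], [-0.0, -1.0, 0.0]]
ft_force: [-0.1, 0.3, -1.0]
grip_width: 0.0852
```

```bash
python3 shot.py w25
```

```text
44.35 [ 0.54334852 -0.01400743  0.34976147] [[ 3.51042187e-01  1.42533914e-04  9.36359633e-01]
 [-9.36359627e-01  2.46600260e-04  3.51042147e-01]
 [-1.80871118e-04 -9.99999959e-01  2.20030097e-04]] [-0.07252003  0.32407332 -0.95069786] 0.08516080794198518
```

View pics/w25.png

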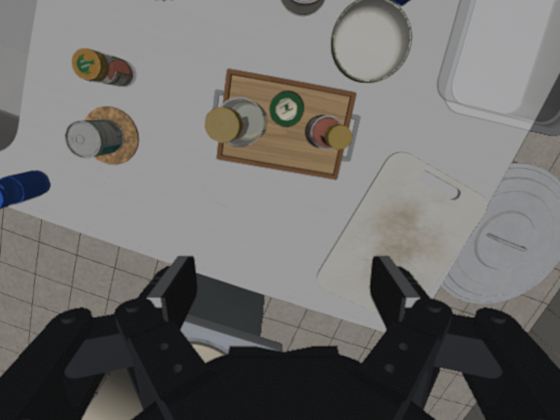

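```bash
python3 - <<'E'
from h import *
import pickle
W={k:pickle.load(open(k+'.pkl','rb')) for k in('w1','w25')}
for k,(s,p) in W.items():
    hsv=cv2.cvtColor(p["image"],cv2.COLOR_RGB2HSV)
    for n,c,z,lo,hi in [("tall",(224,121),.242,(18,90,60),(32,255,255)),("small",(341,138),.198,(18,90,60),(32,255,255))]:
        m=cv2.inRange(hsv,lo,hi); x0,y0=c; w=np.zeros_like(m); cv2.circle(w,(x0,y0),22,255,-1); m=cv2.bitwise_and(m,w)
        ct=max(cv2.findContours(m,0,1)[0],key=cv2.contourArea); (u,v),r=cv2.minEnclosingCircle(ct)
        print(k,n,round(u,1),round(v,1),round(r,1),np.round(onz(p,u,v,z,s),4))
s,p=W['w25']
print("jar",onz(p,287,109,.116,s)); print("tin",onz(p,84,140,.079,s),"coaster~",onz(p,109.5,135,.007,s),"yellow",onz(p,88,66,.106,s))
E
```

```text
w1 tall 223.8 117.6 18.4 [0.5878 0.0653 0.242 ]
w1 small 341.9 138.5 13.9 [ 0.6081 -0.0508  0.198 ]
w25 tall 222.3 124.4 18.0 [0.5838 0.0624 0.242 ]
w25 small 337.6 136.5 13.6 [ 0.6108 -0.0494  0.198 ]
jar [0.61996608 0.01095808 0.116     ]
tin [0.47567512 0.28080791 0.079     ] coaster~ [0.47781955 0.28226739 0.007     ] yellow [0.58206092 0.27815186 0.106     ]
```

```bash
python3 - <<'E'
from h import *
import pickle
s,p=pickle.load(open('w17.pkl','rb')); print(onz(p,282,188,.116,s))
im=cv2.imread('pics/w25.png')[60:190,195:375]; cv2.imwrite('pics/w25c.png',cv2.resize(im,None,fx=4.2,fy=4.2,interpolation=cv2.INTER_CUBIC))
p=env.get_image("side"); save(p,"sideE.png"); q=env.get_image("scene"); save(q,"sceneE.png")
im=cv2.imread('pics/sideE.png')[140:310,190:350]; cv2.imwrite('pics/sideEc.png',cv2.resize(im,None,fx=3.5,fy=3.5,interpolation=cv2.INTER_CUBIC))
E
```

```text
[0.62162621 0.01189994 0.116     ]
```

View pics/w25c.png

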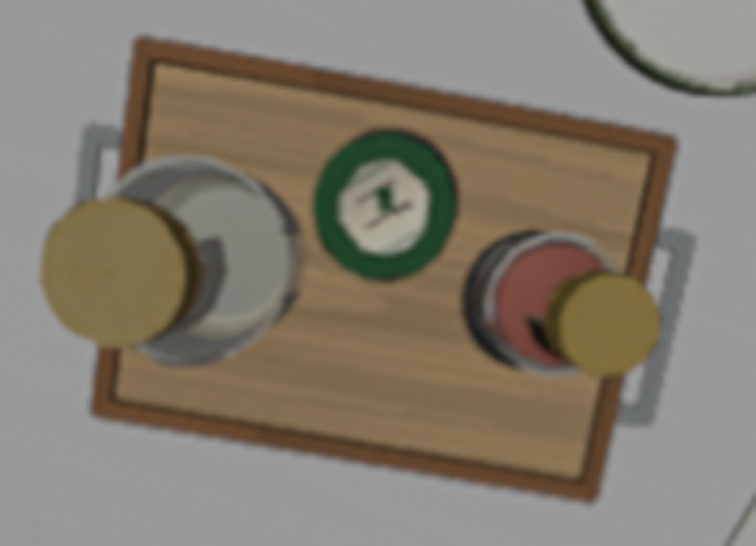

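View pics/sideEc.png

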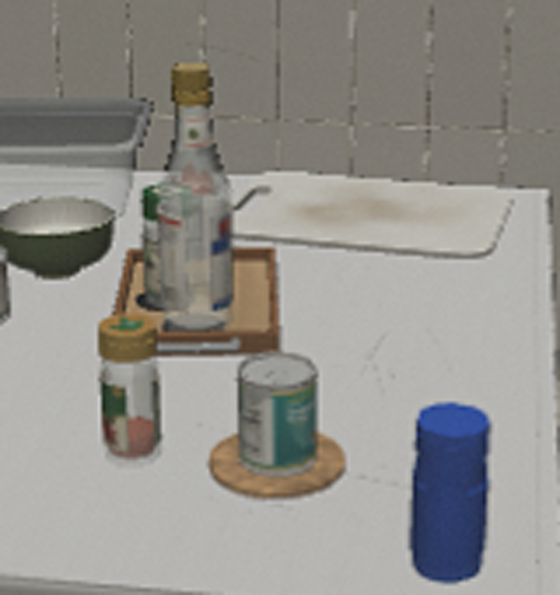

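```bash
python3 - <<'E'
from h import *
import pickle
S,D=pickle.load(open('sd.pkl','rb'))
E=cv2.cvtColor(cv2.imread('pics/sideE.png'),cv2.COLOR_BGR2RGB)
F=cv2.cvtColor(cv2.imread('pics/sceneE.png'),cv2.COLOR_BGR2RGB)
def mt(p,im,box,name,z):
    x0,y0,x1,y1=box; t=p["image"][y0:y1,x0:x1]; t=cv2.resize(t,None,fx=4,fy=4,interpolation=cv2.INTER_CUBIC)
    w=cv2.resize(im[y0-8:y1+8,x0-8:x1+8],None,fx=4,fy=4,interpolation=cv2.INTER_CUBIC)
    r=cv2.matchTemplate(w,t,cv2.TM_CCOEFF_NORMED); _,m,_,l=cv2.minMaxLoc(r)
    dx,dy=l[0]/4-8,l[1]/4-8; c=((x0+x1)/2,(y0+y1)/2)
    print(name,round(m,2),dx,dy,np.round((onz(p,c[0]+dx,c[1]+dy,z)-onz(p,*c,z))*1e3,1))
mt(D,E,(236,157,249,171),"side tallcap",.23); mt(D,E,(232,190,256,234),"side tallbody",.08)
mt(D,E,(217,228,237,272),"side yellow",.05)
mt(S,F,(234,152,249,168),"scene tallcap",.23); mt(S,F,(271,157,285,172),"scene smallcap",.19)
mt(S,F,(160,208,184,258),"scene yellow",.05)
E
```

```text
side tallcap 0.82 1.5 -0.25 [-3.6 -3.5  0. ]
side tallbody 0.77 2.0 -0.25 [-5.5 -3.   0. ]
side yellow 0.99 0.0 0.0 [0. 0. 0.]
scene tallcap 0.62 0.25 0.25 [-1.9  0.2  0. ]
scene smallcap -0.02 2.75 0.75 [-8.7 -4.   0. ]
scene yellow 0.91 0.0 -0.25 [ 1.3 -0.4  0. ]
```

View pics/sceneE.png

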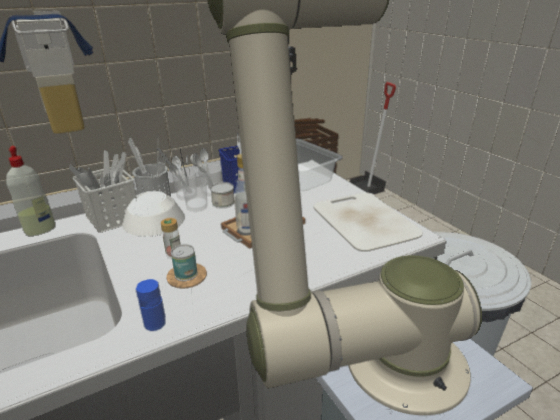

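```bash
python3 -c "
from rig import env
print(env.close_job())"
```

```text
the job is handed in; nothing more can be done
None
```

I did all four steps in order and handed the job in at about 45 s. Nothing tipped, and the yellow-capped jar and blue look-alike were left alone. The hand-in reported no verdict.

Both bottles went to the chopping board, the tin to the cork coaster, the green-capped jar to the back spot, and then the small and tall bottles back to their own spots.

Last checks against the 15 mm limits:

| Thing | Measured offset | From |
|---|---|---|
| Tin, from coaster centre | about 2–3 mm | wrist picture |
| Green jar, from back spot | about 4–6 mm | wrist picture |
| Tall bottle, from its start | about 5–6 mm (wrist and side), about 2 mm (scene) | three cameras |
| Small bottle, from its start | about 3 mm | wrist picture |
| Yellow jar, from its start | about 0–1 mm | side and scene |

- **Tall bottle:** the cameras disagreed on its offset by a few millimetres, but every reading is well inside the limit.
- **Small bottle:** its scene-camera check failed because the arm hid the cap in that view, so it rests on the wrist picture only.
- **Green jar:** its gripper position at release was within 1 mm of the spot, closer than the picture suggested.

The arm ended high above everything, with the gripper open and touching nothing.

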